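# Find the key that turns the isolator switch

## Task

The key switch on the sloping face of the grey control box turns with only one of the three keys that stand in the wooden block, and nobody remembers which. Try them until you have it: push it fully home, turn it clockwise as far as it goes and leave it in the switch, turned. Keys that you do not need belong in the small open steel bin or standing in the block, and the jar, the tape measure and the nail box must stay where they are.

Things in the scene. Friction and masses are not known exactly. Their poses are not given: they have to be found in the camera images.
- key_a: steel key, 90 g. Origin: centre of the underside of its round collar (22 mm wide, 4 mm thick). +z: to the bow, a flat tab 32 mm wide (x), 9 mm thick (y), from z = 12 to 42 mm; pinch it across its thickness at z = 27. Below the collar a 10 mm round shaft, 56 mm long, tip bevelled, with one flat bit, 4.5 mm thick, out along +x to 18.7 mm from the axis, 12 to 20 mm below the collar
- key_b: key like key_a in all but its bit, which is 24 to 32 mm below the collar. The keys start upright, collar on the block, in any order. Which of the three turns the switch changes from start to start and cannot be seen
- key_c: key like key_a in all but its bit, which is 36 to 44 mm below the collar
- control_box: grey steel box fixed to the bench, 120 mm deep (x), 150 mm wide (y; 190 mm over its feet), 45 mm high in front, 114 mm at the back. Origin: on the bench below the keyhole; x to its back, y to its left, z up. Its face rises to the back at 35 degrees to the bench: the way into the lock is (sin 35, 0, -cos 35) in this frame
- keyhole (a point): on the sloping face, 80 mm above the bench: middle of the shaft's opening, 15 mm square, with a 9.5 mm wide slot for the bit running level to the left (box's +y) to 22.5 mm from here; face 8 mm thick. Every key goes in with its +z square to the face, its +x along the box's +y, till its collar is flat on the face; its origin is then here. Half in does not count
- slot_end (a point): far end of the bit's slot, 22.5 mm left of the keyhole point. Fully in, a wrong key stops hard on a ward after some 10 to 25 degrees clockwise (looking at the face: bit from left to upward); the right one turns against about 0.06 N m for 75 to 85 degrees to a stop and stays there. A key comes out only with its bit turned back to the slot
- key_block: fixed light wooden block, 56 mm (x) by 190 mm (y) by 64 mm high, origin in the middle of its underside. In its top three through slots in a row, shaft positions y = -55, 0, +55 mm; each is 15 mm wide in x and runs 7.5 mm to -y and 22.5 mm to +y of that position. The keys stand with +x along the block's +y
- reject_bin: fixed open dark steel bin, 130 x 130 mm outside, 66 mm high, walls 4 mm, origin in the middle of its underside
- jar_screws: bystander: glass jar of screws, 66 mm across, 96 mm high, origin in the middle of its underside
- tape_measure: bystander: yellow tape measure standing on edge, 34 x 73 x 68 mm, origin under its middle
- nail_box: bystander: cardboard nail box, 61 x 110 x 44 mm, origin under its middle
Mind the look-alikes: they are no part of the job. What is shaped like the key_c but orange is not meant.

How it is judged (in metres and radians):
At the end, for the whole second after the job is handed in: One key is home in the switch (origin within 6 mm of the keyhole point, axis square to the face within 9 degrees), turned at least 62 degrees and at rest; each other key lies still in the bin, or stands in the block, collar down on it ((((distance between key_a and keyhole below 0.006 m and angle between the x axis of key_a and the y axis of control_box, either way round above 1.08 rad and angle between key_a's own z axis and vertical between 0.45 and 0.78 rad and linear speed of key_a below 0.01 m/s) and (((x of key_b in the frame of key_block between -0.02 and 0.02 m and y of key_b in the frame of key_block between -0.09 and 0.09 m and z of key_b in the frame of key_block between 0.058 and 0.072 m and angle between key_b's own z axis and vertical below 0.2 rad) or (x of key_b in the frame of reject_bin between -0.07 and 0.07 m and y of key_b in the frame of reject_bin between -0.07 and 0.07 m and z of key_b in the frame of reject_bin between 0 and 0.11 m)) and linear speed of key_b below 0.02 m/s) and (((x of key_c in the frame of key_block between -0.02 and 0.02 m and y of key_c in the frame of key_block between -0.09 and 0.09 m and z of key_c in the frame of key_block between 0.058 and 0.072 m and angle between key_c's own z axis and vertical below 0.2 rad) or (x of key_c in the frame of reject_bin between -0.07 and 0.07 m and y of key_c in the frame of reject_bin between -0.07 and 0.07 m and z of key_c in the frame of reject_bin between 0 and 0.11 m)) and linear speed of key_c below 0.02 m/s)) or ((distance between key_b and keyhole below 0.006 m and angle between the x axis of key_b and the y axis of control_box, either way round above 1.08 rad and angle between key_b's own z axis and vertical between 0.45 and 0.78 rad and linear speed of key_b below 0.01 m/s) and (((x of key_a in the frame of key_block between -0.02 and 0.02 m and y of key_a in the frame of key_block between -0.09 and 0.09 m and z of key_a in the frame of key_block between 0.058 and 0.072 m and angle between key_a's own z axis and vertical below 0.2 rad) or (x of key_a in the frame of reject_bin between -0.07 and 0.07 m and y of key_a in the frame of reject_bin between -0.07 and 0.07 m and z of key_a in the frame of reject_bin between 0 and 0.11 m)) and linear speed of key_a below 0.02 m/s) and (((x of key_c in the frame of key_block between -0.02 and 0.02 m and y of key_c in the frame of key_block between -0.09 and 0.09 m and z of key_c in the frame of key_block between 0.058 and 0.072 m and angle between key_c's own z axis and vertical below 0.2 rad) or (x of key_c in the frame of reject_bin between -0.07 and 0.07 m and y of key_c in the frame of reject_bin between -0.07 and 0.07 m and z of key_c in the frame of reject_bin between 0 and 0.11 m)) and linear speed of key_c below 0.02 m/s)) or ((distance between key_c and keyhole below 0.006 m and angle between the x axis of key_c and the y axis of control_box, either way round above 1.08 rad and angle between key_c's own z axis and vertical between 0.45 and 0.78 rad and linear speed of key_c below 0.01 m/s) and (((x of key_a in the frame of key_block between -0.02 and 0.02 m and y of key_a in the frame of key_block between -0.09 and 0.09 m and z of key_a in the frame of key_block between 0.058 and 0.072 m and angle between key_a's own z axis and vertical below 0.2 rad) or (x of key_a in the frame of reject_bin between -0.07 and 0.07 m and y of key_a in the frame of reject_bin between -0.07 and 0.07 m and z of key_a in the frame of reject_bin between 0 and 0.11 m)) and linear speed of key_a below 0.02 m/s) and (((x of key_b in the frame of key_block between -0.02 and 0.02 m and y of key_b in the frame of key_block between -0.09 and 0.09 m and z of key_b in the frame of key_block between 0.058 and 0.072 m and angle between key_b's own z axis and vertical below 0.2 rad) or (x of key_b in the frame of reject_bin between -0.07 and 0.07 m and y of key_b in the frame of reject_bin between -0.07 and 0.07 m and z of key_b in the frame of reject_bin between 0 and 0.11 m)) and linear speed of key_b below 0.02 m/s)))); the robot touches nothing.
It fails at once if the jar screws is pushed more than 30 mm from its place (distance of jar_screws from where it was at the start of the episode above 0.03 m).
It fails at once if the tape measure is pushed more than 30 mm from its place (distance of tape_measure from where it was at the start of the episode above 0.03 m).
It fails at once if the nail box is pushed more than 30 mm from its place (distance of nail_box from where it was at the start of the episode above 0.03 m).
It also fails if it takes over 72 s, if anything falls off the work surface, if the arm or the gripper's body presses on something with over 40 N, if the wrist force passes 120 N, or if a joint passes its speed limit or range.

## Robot

A 7-joint arm with a two-finger parallel gripper is mounted at the origin on a cart in front of the work surface, level with it; the furniture and walls round the work are solid. World frame = base frame: x ahead of the robot, y to its left, z up, the work surface at z = 0. Lengths are in mm, angles in rad, forces in N, time in s.
With the tool pointing down it reaches from about 400 to 875 mm from the base axis. Payload 4.4 kg.
Tool frame: the origin (TCP) lies on the mounting face of the last link; the fingertips stand 173 mm ahead of it and the grasp point (between the pads) lies 155 mm ahead of it; z points along the fingers, y is the line along which they close (so a half turn about z gives the same grasp; the last joint's range is limited). The gripper opens to 85 mm and grips with 20 to 120 N. Pads are 22 mm wide; open, the fingers measure 114 mm over their backs; the gripper's body (76 mm by 85 mm) begins 54 mm behind the grasp point. The pads swing forward as they close: fully open they stand 13 mm farther back than shut.
Start: joints at [-1.181, 0.628, 0.038, 1.517, -0.027, 0.996, -0.02], TCP at [286.102, 583.662, 404.713] pointing down, gripper open.
Joint ranges: [-3.06, 3.06], [-0.37, 2.12], [-1.25, 1.32], [0.18, 2.47], [-1.1, 4.24], [0.23, 1.98], [-2.94, 2.94]. Speed limits (rad/s): [2.57, 2.57, 3.14, 3.14, 3.14, 3.14, 3.14].

## Interface

Orientations are given as [roll, pitch, yaw] about the fixed x, y, z axes, in that order (R = Rz(yaw) Ry(pitch) Rx(roll)).
In Python, from cell import * gives the robot as it stands. The module is installed in compiled form; this text tells all that it offers.
- The arm moves only by the tool jog_arm, never from a script. Its argument "steps" is a list of rows, each a list of 7 numbers: the opening, from -1 (shut) to 1 (fully open), so that 0 is half open, then the shift along the tool's x, y, z as a fraction of full scale, then the turn, a rotation vector about the tool's x, y, z as a fraction of full scale. A call has 1 to 10 rows; each row shifts and turns the commanded pose from where the row before left it, along the tool's axes as they then stand; what a row does not reach is not made up. Full scale, the value 1, is 500 mm for a shift and 2 rad for a turn. A row lasts 1/8 s, in which the tool goes at most 62.5 mm and 10.7 degrees, less where a joint would pass 70% of its speed; a pose out of reach is approached as far as the arm can. A call with a number of a shift or a turn outside -1 to 1 is refused whole. A call with a gripper value outside its range is refused whole. The fingers move at their own pace and stop on an object; the grip force is fixed at half the most. Time passes only in rows, so rows that do not move let the fingers close. It gives the time, the measured TCP pose, the force, the opening and the grip force at its end, in the units of the state.
- read_state(): the state, without advancing time (a new reading comes with each control period).
- get_image(name): name is "side" or "top"; returns a dict with "pixels" (400x640x3 uint8, red, green, blue), "depth" (400x640 float32, mm along the optical axis (not along the pixel's ray), 0 where there is no reading), "vertical_fov" (degrees; the focal length in pixels is half the picture's height over the tangent of half this angle, whatever the lens; pixels are square), "cx", "cy" (the principal point, pixels), "R" (3x3) and "t" (3): a world point X has camera coordinates R X + t. Camera axes: x right, y down, z forward; pixel columns grow to the right and rows downward; lengths in mm; the calibration is good to about 2 mm. A picture is of the moment at which its call begins.
- finish_job(): hands the job in; it is judged then, once.
The state is a dict: "clock": time; "qpos": joint angles; "qd": joint speeds; "tau": joint torques, N m; "eef_pos": TCP position; "tool_rot": TCP orientation; "force": force on the tool from outside, world axes, zero at the start; "torque": the same for the moment, N m; "width": finger opening in mm; "gripper_force": force on a finger pad.
Only numpy, scipy, OpenCV 4.12 (cv2) and the standard library are available. Lean on these libraries where they do the work, as an engineer would, in place of code of your own. Each camera call takes 0.05 s, during which the arm holds its last target. There are 200 camera calls.

## Working session

There is one attempt and no reset: what is moved stays moved. The work goes in short steps, Python scripts to look and compute and a tool call to move; the robot and the scene stay as the last step left them, time stands still between calls to the robot, and variables do not carry over. Pictures are saved under pics/ and viewed, at most 10 in all, crops included, and the job is handed in when it is done.

Besides the shell and the picture viewer there is one more tool, called after "Emit:" as name([rows], argument=value, ...), one row to a line, values as JSON. jog_arm: Moves the arm, as the interface text tells. Shift numbers are shares of 500 mm and turn numbers shares of 2 rad, none past 1 either way. Its arguments: {"type":"object","properties":{"steps":{"type":"array"}},"required":["steps"]}

```bash
mkdir -p pics; python3 - <<'E'
from cell import *
import cv2,numpy as np
print(read_state())
for n in("top","side"):
    d=get_image(n); cv2.imwrite(f"pics/{n}0.png",d["pixels"][:,:,::-1]); np.savez(f"{n}0.npz",**d)
    print(n,d["vertical_fov"],d["cx"],d["cy"],d["R"].round(3).tolist(),d["t"].round(1))
E
```

```text
{'clock': 0.0, 'qpos': array([-1.18082928,  0.62934167,  0.03841896,  1.51839324, -0.02698403,
        0.99628708, -0.01998101]), 'qd': array([-0.00081433,  0.00128789,  0.00186196, -0.00160494,  0.00013463,
        0.00118777, -0.00085967]), 'tau': array([ 7.06447863e-04, -5.63409662e+01,  1.22664951e+00, -1.93444991e+01,
        1.10934488e-02,  1.04749753e-02, -2.52693934e-05]), 'eef_pos': array([285.92726225, 583.39593362, 403.78316724]), 'tool_rot': array([-3.13968087e+00,  2.53601758e-05,  2.68587134e+00]), 'force': array([ 0.44639068,  0.262988  , -0.9414343 ]), 'torque': array([0.03170308, 0.02210962, 0.02240603]), 'gripper_force': 0.0, 'width': 85.47191862144464}
top 43.51794340267319 316.18264216745405 195.0440409327348 [[0.091, -0.996, -0.009], [-0.815, -0.069, -0.576], [0.573, 0.06, -0.818]] [-214.1  458.3 1299.9]
side 52.65850533307829 328.890420429381 199.67965432449256 [[0.898, -0.44, 0.015], [-0.258, -0.553, -0.792], [0.357, 0.707, -0.61]] [-523.5  113.4  965.7]
```

View pics/top0.png

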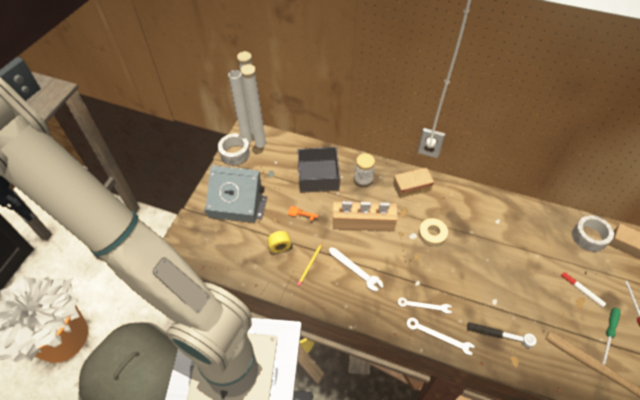

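View pics/side0.png

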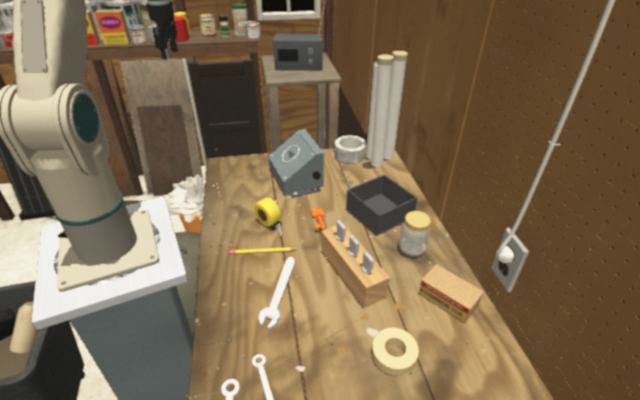

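The top view shows the control box near (233,193), the block at (365,217) with bows at (347/365/384, 207), the bin at (319,168), the jar at (365,168), the nail box at (413,182), the tape at (279,242) and the orange decoy at (303,213). The side view shows the same things, with the box at (297,163) and the block at (355,265).

```bash
cat > h.py <<'E'
import numpy as np,cv2
from scipy.spatial.transform import Rotation as Ro
def load(n): return dict(np.load(n,allow_pickle=True))
def K(d):
    return 200/np.tan(np.radians(float(d["vertical_fov"])/2)),float(d["cx"]),float(d["cy"])
def cloud(d):
    f,cx,cy=K(d); v,u=np.mgrid[:400,:640]; z=d["depth"].astype(float)
    c=np.stack([(u-cx)/f*z,(v-cy)/f*z,z],-1)
    return (c-d["t"])@d["R"]
def proj(d,X):
    f,cx,cy=K(d); c=d["R"]@np.asarray(X,float)+d["t"]; return np.array([cx+f*c[0]/c[2],cy+f*c[1]/c[2]])
def rayplane(d,u,v,p,n):
    f,cx,cy=K(d); r=d["R"].T@np.array([(u-cx)/f,(v-cy)/f,1]); o=-d["R"].T@d["t"]
    return o+r*((np.asarray(p)-o)@n)/(r@n)
def tworay(d1,a,d2,b):
    A=[];y=[]
    for d,(u,v) in((d1,a),(d2,b)):
        f,cx,cy=K(d)
        for k,q in((0,(u-cx)/f),(1,(v-cy)/f)):
            A.append(d["R"][k]-q*d["R"][2]); y.append(q*d["t"][2]-d["t"][k])
    return np.linalg.lstsq(np.array(A),np.array(y),rcond=None)[0]
E
python3 - <<'E'
from h import *
for n,boxes in(("top",dict(block=(325,190,405,240),bin=(292,140,345,195),cbox=(200,162,268,222),tape=(265,228,295,256),jar=(350,150,380,190),nail=(390,165,438,197))),
               ("side",dict(block=(315,215,395,310),bin=(340,170,420,235),cbox=(262,125,330,198)))):
    d=load(n+"0.npz");P=cloud(d)
    for k,(a,b,c,e) in boxes.items():
        Q=P[b:e,a:c].reshape(-1,3)
        if k=="cbox":
            Q=Q[(Q[:,2]>50)&(Q[:,2]<112)]
            best=None
            rng=np.random.default_rng(0)
            for _ in range(300):
                s=Q[rng.choice(len(Q),3,False)]; m=np.cross(s[1]-s[0],s[2]-s[0]); m/=np.linalg.norm(m)+1e-9
                i=abs((Q-s[0])@m)<2.5
                if best is None or i.sum()>best.sum(): best=i
            S=Q[best];c0=S.mean(0);m=np.linalg.svd(S-c0,full_matrices=False)[2][2]; m*=np.sign(m[2])
            print(n,k,len(S),c0.round(1),m.round(3),"tilt",np.degrees(np.arccos(m[2])),"yaw",np.degrees(np.arctan2(-m[1],-m[0])))
            yaw=np.arctan2(-m[1],-m[0]);ex=np.array([np.cos(yaw),np.sin(yaw)]);ey=np.array([-ex[1],ex[0]])
            print("x",np.percentile(S[:,:2]@ex,[0.5,99.5]),"y",np.percentile(S[:,:2]@ey,[.5,99.5]),"z",np.percentile(S[:,2],[.5,99.5]))
        else:
            lo,hi=dict(block=(58,70),bin=(58,75),tape=(55,80),jar=(80,110),nail=(36,52))[k]
            S=Q[(Q[:,2]>lo)&(Q[:,2]<hi)]
            r=cv2.minAreaRect(S[:,:2].astype(np.float32)); print(n,k,len(S),np.round(r[0],1),np.round(r[1],1),round(r[2],1),"z",np.median(S[:,2]))
        if k=="block":
            T=Q[(Q[:,2]>85)&(Q[:,2]<125)]
            crit=(cv2.TERM_CRITERIA_EPS+cv2.TERM_CRITERIA_MAX_ITER,50,.1)
            _,l,cc=cv2.kmeans(T[:,:2].astype(np.float32),3,None,crit,10,cv2.KMEANS_PP_CENTERS)
            for j in range(3): print("  key",T[l[:,0]==j].mean(0).round(1),(l==j).sum(),T[l[:,0]==j][:,2].max().round(1), np.round(cv2.minAreaRect(T[l[:,0]==j][:,:2].astype(np.float32))[1:],1) if 0 else "")
d=load("top0.npz")
a=cv2.resize(d["pixels"][155:230,195:275],None,fx=6,fy=6,interpolation=cv2.INTER_CUBIC);b=cv2.resize(d["pixels"][190:240,325:405],None,fx=6,fy=6,interpolation=cv2.INTER_CUBIC)
cv2.imwrite("pics/t.png",np.vstack([a[:290],b])[:,:,::-1])
d=load("side0.npz")
a=cv2.resize(d["pixels"][125:200,262:332],None,fx=7,fy=7,interpolation=cv2.INTER_CUBIC)
cv2.imwrite("pics/s.png",a[:,:,::-1])
E
```

```text
top block 763 [ 485.7 -317.9] [ 63.7 189.8] 2.7 z 65.00090499500212
  key [ 484.9 -372.1   99.3] 67 112.0 
  key [ 481.3 -317.5   99.4] 63 111.6 
  key [ 479.4 -263.7   99.6] 66 112.5 
top bin 289 [ 654.2 -162.4] [139.1 129.8] 9.0 z 65.38672446661047
top cbox 909 [505.   89.3  81.4] [-0.539  0.028  0.842] tilt 32.69079146709785 yaw -2.9309036273697084
x [450.65798677 549.50317236] y [ 40.52655796 190.13220786] z [ 50.52419638 111.86087428]
top tape 207 [371.5 -72.6] [38.4 57.8] 20.0 z 64.57273167530435
top jar 252 [ 652.1 -312.2] [57.1 54.4] 4.0 z 96.3152335542196
top nail 591 [ 632.9 -469.5] [ 66.9 113.4] 21.5 z 45.393970641665966
side block 1389 [ 535.9 -315.7] [164.2 192.9] 2.5 z 64.12574998609283
  key [ 478.3 -266.4   98.4] 94 108.3 
  key [ 480.9 -322.    98.6] 104 108.5 
  key [ 483.4 -376.    98.5] 118 107.8 
side bin 583 [ 635.5 -193.2] [255.  177.9] 60.1 z 64.18321102316118
side cbox 1067 [504.8  85.4  81. ] [-0.566  0.03   0.824] tilt 34.55725828333776 yaw -3.010611017983697
x [453.25858653 544.49208197] y [ 39.66758785 192.68865101] z [ 50.23675738 111.52248318]
```

View pics/t.png

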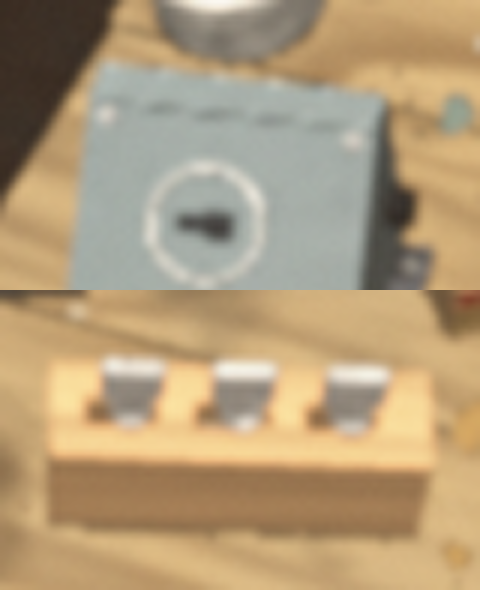

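View pics/s.png

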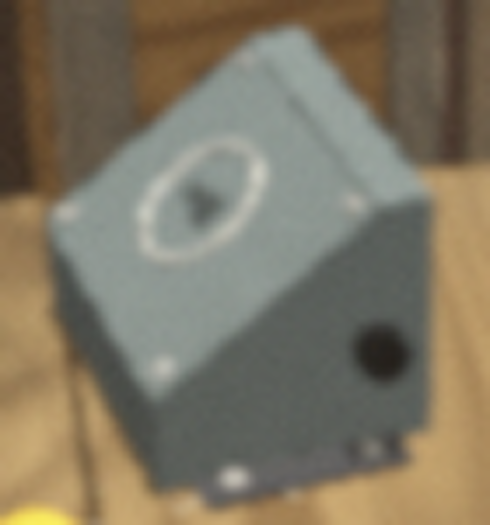

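```bash
python3 - <<'E'
from h import *
D={n:load(n+"0.npz") for n in("top","side")}
for n,(a,b,c,e),p0 in(("top",(217,180,242,206),None),("side",(280,143,301,164),None)):
    d=D[n]; g=cv2.cvtColor(d["pixels"],cv2.COLOR_RGB2GRAY).astype(float)
    s=g[b:e,a:c]; bg=np.median(s); w=np.clip(bg-12-s,0,None)
    v,u=np.mgrid[b:e,a:c]; 
    # keep only the blob around darkest pixel
    m=(w>0).astype(np.uint8); _,lab=cv2.connectedComponents(m); k=lab[np.unravel_index(w.argmax(),w.shape)]
    w=w*(lab==k); cu,cv_=(w*u).sum()/w.sum(),(w*v).sum()/w.sum()
    yaw=np.radians(-3);nrm=np.array([-np.sin(np.radians(35))*np.cos(yaw),-np.sin(np.radians(35))*np.sin(yaw),np.cos(np.radians(35))])
    P=rayplane(d,cu,cv_,[505,87,81.2],nrm); print(n,cu,cv_,"centroid",P.round(1),int((lab==k).sum()), (lab==k).any(0).sum(),(lab==k).any(1).sum())
    d["c"]=np.array([cu,cv_])
P=tworay(D["top"],D["top"]["c"],D["side"],D["side"]["c"]);print("two-ray",P.round(1))
for n in D: print(n,proj(D[n],P)-D[n]["c"])
# rivets: white spots on the face
for n,(a,b,c,e) in(("top",(200,160,268,222)),("side",(262,125,330,198))):
    d=D[n];p=d["pixels"][b:e,a:c].astype(int); Q=cloud(d)[b:e,a:c]
    m=((p.min(2)>165)&(Q[...,2]>45)).astype(np.uint8); k,lab,st,ce=cv2.connectedComponentsWithStats(m)
    for i in range(1,k):
        if st[i,4]>=2: X=rayplane(d,ce[i][0]+a,ce[i][1]+b,[505,87,81.2],nrm); print(n,(ce[i]+[a,b]).round(1),st[i,4],X.round(1))
# block & box edges by depth
d=D["top"];Q=cloud(d)
for x in range(208,264,8):
    c=Q[160:225,x]; s=c[(c[:,2]>112)]; print(x,"ridge x",s[:,0].round(0)[:8])
E
```

```text
top 229.37114951164537 192.06498873027797 centroid [507.2  96.5  82.4] 64 12 7
side 280.9401408450704 143.49295774647888 centroid [502.8 166.7  76.7] 10 5 3
two-ray [475.   83.4 127.3]
top [0.00057007 0.32963408]
side [ 0.24758544 -0.2482336 ]
top [234.9 190. ] 1124 [513.1  79.9  87.1]
top [212.1 173.9] 18 [550.5 154.2 110.6]
top [209.9 189.3] 7 [511.8 157.9  83.4]
top [215.  193.7] 3 [501.5 140.9  76.8]
top [247.5 201. ] 2 [487.2  38.5  70.5]
top [213.  202.5] 2 [479.1 145.2  61. ]
top [209.7 206. ] 26 [470.  154.9  54.2]
side [296.9 152.6] 24 [517.7  76.3  90.5]
side [283.4 155.1] 27 [489.5 112.2  69.4]
side [285.  176.8] 4 [461.3  29.5  52.7]
208 ridge x []
216 ridge x [577. 575. 571. 569. 563. 559. 557.]
224 ridge x [578. 573. 571. 564. 563. 557. 554. 548.]
232 ridge x [572. 570. 561. 559. 555. 551. 544.]
240 ridge x [573. 569. 565. 562. 560. 553. 551. 547.]
248 ridge x [571. 566. 565. 557. 556. 552. 546. 542.]
256 ridge x [ 571.  564.  561.  553.  549.  544. -351.]
```

Emit:
jog_arm([
  [1,0,0,-0.1,0,0,0],
])

```text
clock: 0.22
eef_pos: [285.4, 582.6, 450.6]
tool_rot: [-3.131, 0.0, 2.686]
force: [-0.3, 0.7, 0.4]
width: 85.4
gripper_force: 0.0
```

```bash
python3 - <<'E'
from h import *
D={n:load(n+"0.npz") for n in("top","side")}
yaw=np.radians(-2.5);nrm=np.array([-np.sin(np.radians(35))*np.cos(yaw),-np.sin(np.radians(35))*np.sin(yaw),np.cos(np.radians(35))])
def cen(n,u0,v0,r,sgn):
    d=D[n];g=cv2.cvtColor(d["pixels"],cv2.COLOR_RGB2GRAY).astype(float);v,u=np.mgrid[v0-r:v0+r+1,u0-r:u0+r+1];s=g[v0-r:v0+r+1,u0-r:u0+r+1]
    w=np.clip(sgn*(s-np.median(s))-10,0,None); return (w*u).sum()/w.sum(),(w*v).sum()/w.sum()
pts={}
for nm,n,u,v,sg,r in(("hole","top",229,192,-1,6),("hole","side",290,154,-1,4),("BL","top",212,174,1,3),("BR","top",253,178,1,3),("FL","top",210,206,1,3),("FR","side",285,177,1,3),("FL","side",271,155,1,3),("BR","side",312,153,1,3)):
    c=cen(n,u,v,r,sg);X=rayplane(D[n],*c,[505,87,81.2],nrm);pts[nm,n]=c;print(nm,n,np.round(c,2),X.round(1))
for k in("hole","FL","BR"): 
    P=tworay(D["top"],pts[k,"top"],D["side"],pts[k,"side"]);print(k,"2ray",P.round(1),[np.round(proj(D[n],P)-pts[k,n],2) for n in D])
a=cv2.resize(D["side"]["pixels"][140:170,275:310],None,fx=16,fy=16,interpolation=cv2.INTER_CUBIC)
b=cv2.resize(D["top"]["pixels"][205:245,200:260],None,fx=9,fy=9,interpolation=cv2.INTER_CUBIC)
cv2.imwrite("pics/s2.png",a[:,:,::-1])
E
```

```text
hole top [229.38 192.07] [507.2  96.5  82.4]
hole side [290.47 153.79] [504.4  93.4  80.6]
BL top [212.02 173.62] [551.1 154.4 111.4]
BR top [253.25 177.76] [545.8  25.8 111.6]
FL top [208.96 205.75] [470.3 157.   54.8]
FR side [284.85 176.89] [460.9  29.8  52.1]
FL side [271.43 154.83] [466.8 155.5  52.4]
BR side [312.21 153.36] [542.7  25.7 109.5]
hole 2ray [507.1  96.9  79.4] [array([0.  , 0.58]), array([ 0.43, -0.43])]
FL 2ray [469.  157.   52.8] [array([0.02, 0.71]), array([ 0.51, -0.52])]
BR 2ray [544.3  25.8 110.6] [array([-0.02,  0.62]), array([ 0.49, -0.49])]
```

View pics/s2.png

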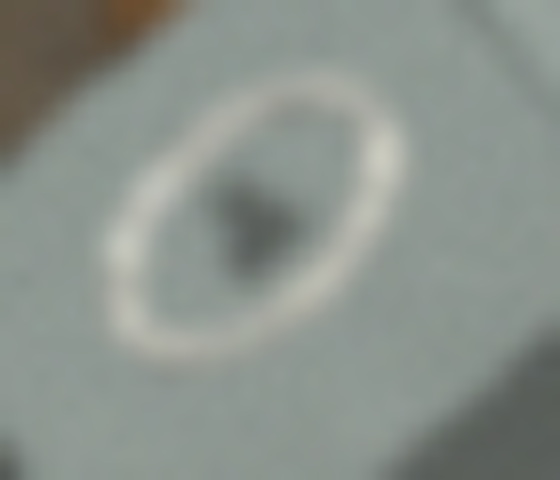

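The 2-ray fix puts the keyhole at (506.8, 91.1, 80) with box yaw −2.5°. The middle key is at (485, −318) with block yaw 2.7°. I'll rotate the tool, then swing over.

Emit:
jog_arm([
  [1,0,0,0,0,0,0.089],
  [1,0,0,0,0,0,0.089],
  [1,0,0,0,0,0,0.089],
  [1,0,0,0,0,0,0.089],
  [1,0,0,0,0,0,0.089],
  [1,0,0,0,0,0,0.089],
  [1,0,0,0,0,0,0],
])

```text
clock: 1.1
eef_pos: [285.8, 583.7, 454.1]
tool_rot: [-3.141, 0.001, 1.62]
force: [0.0, -0.0, 0.3]
width: 85.3
gripper_force: 0.0
```

Emit:
jog_arm([
  [1,-0.112,0.0425,0,0,0,0],
  [1,-0.112,0.0425,0,0,0,0],
  [1,-0.112,0.0425,0,0,0,0],
  [1,-0.112,0.0425,0,0,0,0],
  [1,-0.112,0.0425,0,0,0,0],
  [1,-0.112,0.0425,0,0,0,0],
  [1,-0.112,0.0425,0,0,0,0],
  [1,-0.112,0.0425,0,0,0,0],
  [1,-0.112,0.0425,0,0,0,0],
  [1,0,0,0,0,0,0],
])

```text
clock: 2.35
eef_pos: [502.1, 83.6, 455.1]
tool_rot: [3.14, 0.003, 1.611]
force: [0.7, 1.0, 0.1]
width: 85.7
gripper_force: 0.0
```

Emit:
jog_arm([
  [1,-0.0988,-0.0103,0.0357,0,0,0],
  [1,-0.0988,-0.0103,0.0357,0,0,0],
  [1,-0.0988,-0.0103,0.0357,0,0,0],
  [1,-0.0988,-0.0103,0.0357,0,0,0],
  [1,-0.0988,-0.0103,0.0357,0,0,0],
  [1,-0.0988,-0.0103,0.0357,0,0,0],
  [1,-0.0988,-0.0103,0.0357,0,0,0],
  [1,0,0,0,0,0,0],
  [1,0,0,0,0,0,0],
])

```text
clock: 3.48
eef_pos: [481.4, -256.6, 329.5]
tool_rot: [-3.141, -0.002, 1.62]
force: [0.1, 0.6, -0.6]
width: 85.5
gripper_force: 0.0
```

```bash
python3 - <<'E'
from cell import *
from h import *
s=read_state();print(s["eef_pos"],s["tool_rot"],s["qpos"].round(2))
o=[]
for n in("top","side"):
    d=get_image(n);np.savez(n+"1.npz",**d)
    u,v=proj(d,[482,-263,120]).astype(int);u=np.clip(u,60,580);v=np.clip(v,60,340)
    o.append(cv2.resize(d["pixels"][v-60:v+60,u-50:u+50],None,fx=4,fy=4,interpolation=cv2.INTER_CUBIC))
cv2.imwrite("pics/g.png",np.hstack(o)[:,:,::-1])
E
```

```text
[ 481.39430479 -256.64085302  329.46905291] [-3.14126147e+00 -1.77781987e-03  1.62048615e+00] [ 0.22  0.6   0.34  1.89 -0.3   0.7   0.78]
```

View pics/g.png

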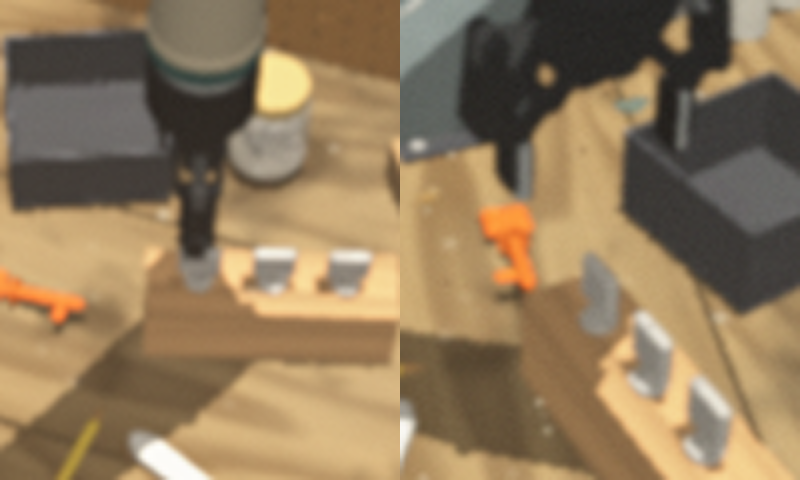

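Left crop: the front finger at about (197,250) stands in line with the left key's bow at (200,270). The state reads 6 mm to the left of my target, so I'll correct that, go down and grip.

Emit:
jog_arm([
  [1,-0.0128,0.002,0,0,0,0],
  [1,0,0,0.084,0,0,0],
  [1,0,0,0.083,0,0,0],
  [1,0,0,0,0,0,0],
  [-1,0,0,0,0,0,0],
  [-1,0,0,0,0,0,0],
  [-1,0,0,0,0,0,0],
  [-1,0,0,0,0,0,0],
  [-1,0,0,0,0,0,0],
  [-1,0,0,0,0,0,0],
])

```text
clock: 4.82
eef_pos: [482.6, -264.3, 246.9]
tool_rot: [3.141, 0.0, 1.618]
force: [-0.4, -0.4, 6.5]
width: 8.2
gripper_force: 59.0
```

Emit:
jog_arm([
  [-1,0,0,-0.123,0,0,0],
  [-1,0,0,-0.123,0,0,0],
  [-1,0.104,-0.0101,0,0,0,0.0454],
  [-1,0.104,-0.0,0,0,0,0],
  [-1,0.104,-0.0,0,0,0,0],
  [-1,0.104,-0.0,0,0,0,0],
  [-1,0.104,-0.0,0,0,0,0],
  [-1,0.104,0,0,0,0,0],
  [-1,0.104,0,0,0,0,0],
  [-1,0,0,0,0,0,0],
])

```text
clock: 6.08
eef_pos: [488.1, 104.2, 368.7]
tool_rot: [-3.14, -0.002, 1.536]
force: [-0.2, -1.8, -1.2]
width: 8.0
gripper_force: 61.1
```

Emit:
jog_arm([
  [-1,0,0,0,-0.0764,0,0],
  [-1,0,0,0,-0.0764,0,0],
  [-1,0,0,0,-0.0764,0,0],
  [-1,0,0,0,-0.0764,0,0],
  [-1,0,0,0,0,0,0],
])

```text
clock: 6.7
eef_pos: [490.0, 105.6, 370.9]
tool_rot: [2.73, -0.027, 1.536]
force: [-0.5, -0.5, -1.3]
width: 8.3
gripper_force: 61.1
```

```bash
cat > plan.py <<'E'
from h import *
from cell import read_state
import sys
y=np.radians(-2.5);KH=np.array([506.8,91.1,80]);DIR=np.array([np.sin(np.radians(35))*np.cos(y),np.sin(np.radians(35))*np.sin(y),-np.cos(np.radians(35))])
YB=np.array([-np.sin(y),np.cos(y),0]);RT=np.column_stack([YB,np.cross(DIR,YB),DIR])
def pose():
    s=read_state();return s["eef_pos"],Ro.from_euler("xyz",s["tool_rot"]).as_matrix(),s
def delta(tgt,Rt=None):
    p,R,s=pose();print("p",p.round(1),"q",s["qpos"].round(2),"F",s["force"].round(1),"T",s["torque"].round(2),"w",round(s["width"],1))
    print("shift/500",(R.T@(np.asarray(tgt)-p)/500).round(4),"mm",(R.T@(np.asarray(tgt)-p)).round(1))
    if Rt is not None: print("turn/2",(Ro.from_matrix(R.T@Rt).as_rotvec()/2).round(4))
def home(back=0,off=(0,0)): return KH-DIR*(183+back)+RT[:,0]*off[0]+RT[:,1]*off[1]
E
python3 -c "
from plan import *
delta(home(75),RT)"
```

```text
p [490.  105.6 370.9] q [-0.77  0.48  0.65  2.16 -0.87  0.26  0.54] F [-0.5 -0.5 -1.3] T [-0.02  0.53 -0.03] w 8.3
shift/500 [-0.0294 -0.3029  0.0404] mm [ -14.7 -151.5   20.2]
turn/2 [-0.0995 -0.0139 -0.0026]
```

The tool stopped at a tilt of 23.5° because joint 6 is at its limit (0.26). I'll fit the arm's kinematics from the recorded states to pick a wrist branch that reaches the tilt.

```bash
cat > fk.py <<'E'
from h import *
import itertools
from scipy.optimize import least_squares
S=[([-1.18083,.62934,.03842,1.51839,-.02698,.99629,-.01998],(285.9,583.4,403.8),(-3.1397,0,2.6859)),
([.22,.6,.34,1.89,-.3,.7,.78],(481.4,-256.6,329.5),(-3.1413,-.0018,1.6205)),
([-.77,.48,.65,2.16,-.87,.26,.54],(490,105.6,370.9),(2.73,-.027,1.536))]
def FK(q,sg,L):
    h,a,e,b,c=L[:5]; R=np.eye(3);p=np.array([0,0,h])
    rz=lambda t:Ro.from_euler("z",t).as_matrix(); ry=lambda t:Ro.from_euler("y",t).as_matrix()
    R=R@rz(sg[0]*q[0])@ry(q[1]);R=R@rz(sg[1]*q[2]);p=p+R@[e,0,a]
    R=R@ry(q[3]);R=R@rz(sg[2]*q[4]);p=p+R@[L[5],0,b]
    R=R@ry(q[5]);p=p+R@[L[6],0,c];R=R@rz(sg[3]*q[6]);return p,R
E
python3 - <<'E'
from fk import *
r=[]
for sg in itertools.product((1,-1),repeat=4):
    Rs=[FK(q,sg,[0]*7)[1] for q,_,_ in S]; M=[R.T@Ro.from_euler("xyz",o).as_matrix() for R,(_,_,o) in zip(Rs,S)]
    e=sum(np.linalg.norm(M[i]-M[0]) for i in(1,2)); r.append((e,sg,M[0]))
r.sort(key=lambda t:t[0]); print([x[:2] for x in r[:3]]);print(r[0][2].round(3)); sg=r[0][1]
f=lambda L:np.r_[np.concatenate([FK(q,sg,L)[0]-p for q,p,_ in S]),(np.array(L)[[2,5,6]])*.02]
s=least_squares(f,[350,420,0,420,100,0,0]);print(s.x.round(1),s.fun.round(1))
E
```

```text
[(np.float64(0.018174044004374328), (-1, -1, -1, -1)), (np.float64(2.436449520353059), (1, -1, -1, 1)), (np.float64(2.4676918984668212), (-1, 1, -1, -1))]
[[ 0. -1. -0.]
 [ 1.  0.  0.]
 [-0. -0.  1.]]
[447.7 431.5  93.9 399.2 102.7  22.1   2.4] [-22.1  10.5  -1.3  -2.   -2.2   2.2   0.2   0.1  -0.9   1.9   0.4   0. ]
```

```bash
cat >> fk.py <<'E'
SG=(-1,-1,-1,-1); RE=np.array([[0,-1,0],[1,0,0],[0,0,1.]])
rz=lambda t:Ro.from_euler("z",t).as_matrix()
ry=lambda t:Ro.from_euler("y",t).as_matrix()
def FK2(q,L):
    o=np.reshape(L,(4,3)); R=rz(-q[0]);p=R@o[0];R=R@ry(q[1])@rz(-q[2]);p=p+R@o[1]
    R=R@ry(q[3])@rz(-q[4]);p=p+R@o[2];R=R@ry(q[5]);p=p+R@o[3];return p,R@rz(-q[6])@RE
def fit(S,prior=(0,0,365,20,0,395,-20,0,385,0,0,110)):
    pr=np.array(prior,float);w=np.array([.02,.02,.02]*4)
    return least_squares(lambda L:np.r_[np.concatenate([FK2(q,L)[0]-p for q,p,_ in S]),(L-pr)*w],pr)
LO=np.array([-3.06,-.37,-1.25,.18,-1.1,.23,-2.94]);HI=np.array([3.06,2.12,1.32,2.47,4.24,1.98,2.94])
def IK(p,R,L,q0,reg=1e-3):
    f=lambda q:np.r_[(FK2(q,L)[0]-p)/10,Ro.from_matrix(FK2(q,L)[1].T@R).as_rotvec()*20,reg*(q-q0)]
    return least_squares(f,np.clip(q0,LO+.01,HI-.01),bounds=(LO,HI))
E
python3 - <<'E'
from fk import *
from plan import home,RT
s=fit(S);L=s.x;print(L.round(1),s.fun[:9].round(1));np.save("L.npy",L)
rng=np.random.default_rng(1)
for off in(0,75):
  seen=[]
  for k in range(80):
    r=IK(home(off),RT,L,rng.uniform(LO,HI))
    if r.cost<.05:seen.append(r.x)
  seen=np.array(seen);print(off,len(seen));
  if len(seen): print(seen[np.argsort(seen[:,4])][::max(1,len(seen)//12)].round(2))
E
```

```text
[ 60.1 -19.4 376.4 -59.5 -35.6 472.6  17.6  13.4 400.1 -32.7  13.4 157.8] [-0.3  0.1 -0.2 -0.1 -0.4  0.4 -0.   0.1 -0.2]
0 68
[[ 0.32  1.   -1.25  2.32  1.93  1.24 -2.15]
 [ 0.32  1.   -1.25  2.32  1.93  1.24 -2.15]
 [ 0.32  1.   -1.25  2.32  1.93  1.24 -2.15]
 [ 0.23  0.89 -1.09  2.33  1.94  1.1  -2.25]
 [ 0.16  0.83 -0.97  2.33  1.97  1.01 -2.32]
 [ 0.09  0.78 -0.87  2.34  1.99  0.93 -2.38]
 [-0.02  0.73 -0.71  2.35  2.05  0.84 -2.48]
 [-0.13  0.7  -0.55  2.36  2.12  0.76 -2.58]
 [-0.29  0.68 -0.33  2.37  2.24  0.66 -2.74]
 [-0.67  0.74  0.2   2.4   2.74  0.53  2.94]
 [-0.67  0.74  0.2   2.4   2.74  0.53  2.94]
 [-0.86  0.85  0.48  2.42  3.12  0.57  2.5 ]
 [-1.08  1.15  0.9   2.45  3.63  0.82  1.86]
 [-1.18  1.52  1.24  2.47  3.85  1.2   1.46]]
75 65
[[ 0.27  0.68 -1.25  2.39  1.7   1.05 -2.21]
 [ 0.27  0.68 -1.25  2.39  1.7   1.05 -2.21]
 [ 0.27  0.68 -1.25  2.39  1.7   1.05 -2.21]
 [ 0.27  0.68 -1.25  2.39  1.7   1.05 -2.21]
 [ 0.19  0.6  -1.1   2.4   1.72  0.93 -2.26]
 [ 0.04  0.51 -0.87  2.41  1.77  0.78 -2.34]
 [-0.21  0.44 -0.51  2.44  1.9   0.61 -2.48]
 [-0.32  0.43 -0.36  2.44  1.97  0.55 -2.55]
 [-0.53  0.43 -0.07  2.45  2.16  0.45 -2.74]
 [-0.87  0.53  0.4   2.47  2.74  0.36  2.94]
 [-0.87  0.53  0.4   2.47  2.74  0.36  2.94]
 [-0.87  0.53  0.4   2.47  2.74  0.36  2.94]
 [-0.87  0.53  0.4   2.47  2.74  0.36  2.94]]
```

```bash
cat > sim.py <<'E'
from fk import *
L=np.load("L.npy")
def track(q,p,R,n=1):
    """local min-norm tracking towards one pose (model of the jog controller)"""
    for _ in range(25):
        P,Q=FK2(q,L);e=np.r_[(p-P)/300,Q@Ro.from_matrix(Q.T@R).as_rotvec()]
        if np.linalg.norm(e)<1e-4:break
        J=np.zeros((6,7))
        for i in range(7):
            d=q.copy();d[i]+=1e-5;P2,Q2=FK2(d,L);J[:,i]=np.r_[(P2-P)/300,Ro.from_matrix(Q2@Q.T).as_rotvec()]/1e-5
        dq=J.T@np.linalg.solve(J@J.T+1e-3*np.eye(6),e)
        q=np.clip(q+np.clip(dq,-.1,.1),LO,HI)
    return q
def step(q,pc,Rc,row):
    pc=pc+Rc@(500*np.array(row[1:4]));Rc=Rc@Ro.from_rotvec(2*np.array(row[4:7])).as_matrix()
    return track(q,pc,Rc),pc,Rc
E
python3 - <<'E'
from sim import *
q=np.array(S[0][0]);p,R=FK2(q,L)
rows=[[1,0,0,-.1,0,0,0]]+[[1,0,0,0,0,0,.089]]*6+[[1,-.112,.0425,0,0,0,0]]*9+[[1,-.0988,-.0103,.0357,0,0,0]]*7
for r in rows:q,p,R=step(q,p,R,r)
print("B",q.round(2),"real .22 .6 .34 1.89 -.3 .7 .78")
rows=[[1,-.0128,0,0.167,0,0,0],[1,0,0,-.246,0,0,0]]+[[-1,.104,-.0101,0,0,0,.0454]]+[[-1,.104,0,0,0,0,0]]*6+[[-1,0,0,0,-.0764,0,0]]*4
for r in rows:q,p,R=step(q,p,R,r);print(q.round(2))
print("C real -.77 .48 .65 2.16 -.87 .26 .54")
E
```

```text
B [ 0.19  0.61  0.39  1.89 -0.34  0.71  0.83] real .22 .6 .34 1.89 -.3 .7 .78
[ 0.26  0.77  0.3   1.92 -0.43  0.51  0.9 ]
[ 0.17  0.55  0.44  1.85 -0.31  0.81  0.81]
[ 0.05  0.51  0.49  1.93 -0.33  0.78  0.67]
[-0.06  0.48  0.5   1.97 -0.32  0.77  0.58]
[-0.17  0.46  0.5   2.   -0.32  0.76  0.47]
[-0.28  0.45  0.51  2.02 -0.31  0.75  0.37]
[-0.39  0.45  0.51  2.02 -0.31  0.75  0.26]
[-0.5   0.46  0.51  2.01 -0.32  0.75  0.16]
[-0.6   0.48  0.51  1.98 -0.33  0.76  0.06]
[-0.62  0.45  0.51  2.05 -0.34  0.57  0.07]
[-0.63  0.44  0.5   2.11 -0.37  0.36  0.08]
[-0.63  0.43  0.46  2.17 -0.42  0.23  0.12]
[-0.61  0.41  0.36  2.25 -0.81  0.23  0.46]
C real -.77 .48 .65 2.16 -.87 .26 .54
```

```bash
cat >> sim.py <<'E'
def follow(q,wps):
    """wps: joint waypoints; send their FK poses, interpolated, to the controller model. returns q and the rows"""
    p,R=FK2(q,L);rows=[];qs=q.copy();prev=q.copy()
    for w in wps:
        w=np.array(w,float);P0,R0=FK2(prev,L)
        n=1
        while n<60:
            fr=[FK2(prev+(w-prev)*k/n,L) for k in range(n+1)]
            if all(np.linalg.norm(b[0]-a[0])<50 and np.linalg.norm(Ro.from_matrix(a[1].T@b[1]).as_rotvec())<.17 for a,b in zip(fr,fr[1:])):break
            n+=1
        for Pn,Rn in fr[1:]:
            rows.append(np.r_[R.T@(Pn-p)/500,Ro.from_matrix(R.T@Rn).as_rotvec()/2]);p,R=Pn,Rn
            qs=track(qs,p,R)
        prev=w
    return qs,np.array(rows)
E
python3 - <<'E'
from sim import *
from plan import home,RT
C=np.array(S[2][0])
g=IK(home(110),RT,L,np.array([0,.5,-.9,2.4,1.7,.8,-2.3])).x; print("goal",g.round(2))
for w in ([-.5,.4,.2,2.1,.4,.5,-.6],[-.77,.35,.65,2.0,.5,.8,-.8],[-.6,.4,.2,2.2,.5,.8,-.8],[-.77,.3,.65,2.0,-.5,.7,.2],[-.5,.5,0,2.1,.6,1.0,-.9]):
    for w2 in (None,[-.3,.4,-.4,2.2,1.2,1.0,-1.6],[-.5,.4,-.2,2.2,1.5,1.0,-2.0],[-.2,.5,-.8,2.2,1.5,1.3,-2.0]):
        q,r=follow(C,[w]+([w2] if w2 else [])+[g]); P,R=FK2(q,L)
        print(w,w2,len(r),q.round(2),"err",np.linalg.norm(P-home(110)).round(1),np.linalg.norm(Ro.from_matrix(R.T@RT).as_rotvec()).round(3))
E
```

```text
goal [ 0.06  0.38 -0.91  2.43  1.62  0.72 -2.24]
[-0.5, 0.4, 0.2, 2.1, 0.4, 0.5, -0.6] None 9 [ 1.73  2.01 -1.25  2.47 -1.1   0.23  2.94] err 220.9 1.51
[-0.5, 0.4, 0.2, 2.1, 0.4, 0.5, -0.6] [-0.3, 0.4, -0.4, 2.2, 1.2, 1.0, -1.6] 12 [ 2.2   2.12 -1.25  2.47 -1.1   0.23  2.94] err 331.3 1.47
[-0.5, 0.4, 0.2, 2.1, 0.4, 0.5, -0.6] [-0.5, 0.4, -0.2, 2.2, 1.5, 1.0, -2.0] 14 [ 2.2   2.12 -1.25  2.47 -1.1   0.23  2.94] err 331.3 1.47
[-0.5, 0.4, 0.2, 2.1, 0.4, 0.5, -0.6] [-0.2, 0.5, -0.8, 2.2, 1.5, 1.3, -2.0] 16 [ 2.2   2.12 -1.25  2.47 -1.1   0.23  2.94] err 331.3 1.47
[-0.77, 0.35, 0.65, 2.0, 0.5, 0.8, -0.8] None 14 [ 1.73  2.   -1.25  2.47 -1.1   0.23  2.94] err 220.2 1.508
[-0.77, 0.35, 0.65, 2.0, 0.5, 0.8, -0.8] [-0.3, 0.4, -0.4, 2.2, 1.2, 1.0, -1.6] 15 [ 1.79  2.1  -1.25  2.47 -1.1   0.23  2.94] err 226.2 1.547
[-0.77, 0.35, 0.65, 2.0, 0.5, 0.8, -0.8] [-0.5, 0.4, -0.2, 2.2, 1.5, 1.0, -2.0] 17 [ 2.2   2.12 -1.25  2.47 -1.1   0.23  2.94] err 331.3 1.47
[-0.77, 0.35, 0.65, 2.0, 0.5, 0.8, -0.8] [-0.2, 0.5, -0.8, 2.2, 1.5, 1.3, -2.0] 19 [ 2.2   2.12 -1.25  2.47 -1.1   0.23  2.94] err 331.3
[... 874 characters left out ...]
-1.25  2.47 -1.1   0.23  2.94] err 331.3 1.47
[-0.77, 0.3, 0.65, 2.0, -0.5, 0.7, 0.2] [-0.2, 0.5, -0.8, 2.2, 1.5, 1.3, -2.0] 21 [-0.8   0.34  0.29  2.47  2.24  0.3  -2.79] err 4.7 0.008
[-0.5, 0.5, 0, 2.1, 0.6, 1.0, -0.9] None 15 [ 1.72  2.01 -1.25  2.47 -1.1   0.23  2.94] err 217.7 1.516
[-0.5, 0.5, 0, 2.1, 0.6, 1.0, -0.9] [-0.3, 0.4, -0.4, 2.2, 1.2, 1.0, -1.6] 16 [ 2.2   2.12 -1.25  2.47 -1.1   0.23  2.94] err 331.3 1.47
[-0.5, 0.5, 0, 2.1, 0.6, 1.0, -0.9] [-0.5, 0.4, -0.2, 2.2, 1.5, 1.0, -2.0] 18 [ 2.2   2.12 -1.25  2.47 -1.1   0.23  2.94] err 331.3 1.47
[-0.5, 0.5, 0, 2.1, 0.6, 1.0, -0.9] [-0.2, 0.5, -0.8, 2.2, 1.5, 1.3, -2.0] 20 [ 2.2   2.12 -1.25  2.47 -1.1   0.23  2.94] err 331.3 1.47
```

```bash
cat >> sim.py <<'E'
def track(q,p,R):
    r=IK(p,R,L,q,reg=.03);return r.x
def seg(q,goals,dp=50,da=.17):
    """goals: (p,R) poses, interpolated straight; returns final q and config log"""
    p,R=FK2(q,L);log=[]
    for P,Rg in goals:
        P=np.array(P,float);rv=Ro.from_matrix(R.T@Rg).as_rotvec();n=int(max(1,np.ceil(max(np.linalg.norm(P-p)/dp,np.linalg.norm(rv)/da))))
        for k in range(1,n+1):
            q=track(q,p+(P-p)*k/n,R@Ro.from_rotvec(rv*k/n).as_matrix())
        p,R=P,Rg;e=FK2(q,L);log.append((q.round(2).tolist(),round(float(np.linalg.norm(e[0]-p)),1)))
    return q,log
def down(yaw): return Ro.from_euler("xyz",[np.pi,0,np.radians(yaw)]).as_matrix()
E
python3 - <<'E'
from sim import *
from plan import home,RT
C=np.array(S[2][0])
D=[-.6,.48,.51,1.98,-.33,.76,.06]
def rel(q):
    P,R=FK2(q,L);return P.round(0),R[:,2].round(2)
for q6,q5 in((.8,1.6),(1.,1.6),(.8,2.0),(.6,2.0)):
    W=[D[0],D[1],D[2],D[3],q5,q6,-1.8]
    W0=[D[0],D[1],D[2],D[3],-.33,q6,.06]
    q,r=follow(C,[W0,W]); print("W",q.round(2),len(r),rel(W))
    for hq in (110,):
        q2,lg=seg(q,[(home(110),RT),(home(75),RT),(home(0),RT),(home(110),RT)]);
        for l in lg:print("   ",l)
        q3,lg=seg(q2,[((560,-60,380),down(-87)),((485,-318,350),down(-87.3)),((485,-318,246),down(-87.3)),((485,-318,370),down(-87.3)),((450,20,370),down(-92.5)),(home(110),RT@np.diag([-1,-1,1])),(home(0),RT@np.diag([-1,-1,1]))])
        for l in lg:print("     nxt",l)
E
```

```text
W [-0.89  0.83  1.17  1.95  1.53  0.26 -1.93] 12 (array([556., -45., 451.]), array([ 0.59, -0.74, -0.33]))
    ([-0.44, 0.3, -0.22, 2.47, 1.84, 0.44, -2.43], 0.0)
    ([-0.36, 0.43, -0.3, 2.45, 2.0, 0.53, -2.58], 0.0)
    ([-0.25, 0.68, -0.38, 2.37, 2.21, 0.68, -2.71], 0.0)
    ([-0.42, 0.3, -0.24, 2.47, 1.83, 0.45, -2.42], 0.0)
     nxt ([-0.03, 0.52, 0.14, 1.79, -0.09, 0.84, -2.94], 0.0)
     nxt ([0.46, 0.59, 0.11, 1.77, -0.09, 0.78, -2.48], 0.0)
     nxt ([0.48, 0.78, 0.08, 1.81, -0.1, 0.55, -2.47], 0.0)
     nxt ([0.46, 0.56, 0.11, 1.75, -0.08, 0.83, -2.48], 0.0)
     nxt ([-0.47, 0.39, 0.53, 2.09, -0.3, 0.72, -2.94], 0.0)
     nxt ([-1.22, 0.45, 1.04, 2.46, -1.1, 0.23, -2.44], 32.8)
     nxt ([-0.87, 0.72, 0.67, 2.29, -1.1, 0.23, -2.53], 44.5)
W [-0.91  0.95  1.32  1.95  1.4   0.29 -1.87] 16 (array([545., -67., 472.]), array([ 0.5 , -0.84, -0.18]))
    ([-0.44, 0.3, -0.21, 2.47, 1.84, 0.44, -2.43], 0.0)
    ([-0.36, 0.43, -0.3, 2.45, 2.0, 0.53, -2.58], 0.0)
    ([-0.25, 0.68, -0.38, 2.37, 2.21, 0.68, -2.71], 0.0)
    ([-0.42, 0.3, -0.24, 2.47, 1.83, 0.45, -2.42], 0.0)
     nxt 
[... 1239 characters left out ...]
6., -13., 456.]), array([ 0.8 , -0.5 , -0.33]))
    ([-0.44, 0.3, -0.22, 2.47, 1.84, 0.44, -2.43], 0.0)
    ([-0.36, 0.43, -0.3, 2.45, 2.0, 0.53, -2.58], 0.0)
    ([-0.25, 0.68, -0.38, 2.37, 2.21, 0.68, -2.71], 0.0)
    ([-0.42, 0.3, -0.24, 2.47, 1.83, 0.45, -2.42], 0.0)
     nxt ([-0.03, 0.52, 0.14, 1.79, -0.09, 0.84, -2.94], 0.0)
     nxt ([0.46, 0.59, 0.11, 1.77, -0.09, 0.78, -2.48], 0.0)
     nxt ([0.48, 0.78, 0.08, 1.81, -0.1, 0.55, -2.47], 0.0)
     nxt ([0.46, 0.56, 0.11, 1.75, -0.08, 0.83, -2.48], 0.0)
     nxt ([-0.47, 0.39, 0.53, 2.09, -0.3, 0.72, -2.94], 0.0)
     nxt ([-1.22, 0.45, 1.04, 2.46, -1.1, 0.23, -2.44], 32.8)
     nxt ([-0.87, 0.72, 0.67, 2.29, -1.1, 0.23, -2.53], 44.5)
```

```bash
python3 - <<'E'
from sim import *
from plan import *
P=cloud(load("top0.npz"));m=(P[...,2]>150)&(P[...,2]<420)&(P[...,0]>500)&(abs(P[...,1])<400)
print("wall x",np.percentile(P[m][:,0],[1,5,20,50,90])); 
C=read_state()["qpos"]
D=[-.6,.40,.51,2.15]
W0=D+[-.33,.6,.06];W=D+[2.0,.6,-1.8]
q,r=follow(C,[W0,W]);Pw,Rw=FK2(np.array(W),L);print(Pw.round(),Rw[:,2].round(2),"tip",(Pw+239*Rw[:,2]).round(),q.round(2),len(r))
print(r.round(3).tolist())
q2,lg=seg(q,[(home(110),RT),(home(75),RT),(home(0),RT)]);print(lg)
E
```

```text
wall x [751.83744676 757.76176973 779.00762309 832.68897104 938.90788194]
[513. -38. 427.] [ 0.75 -0.51 -0.42] tip [ 692. -161.  328.] [-0.68  0.44  0.64  2.14  2.06  0.54 -1.88] 11
[[-0.007, -0.033, 0.001, 0.059, 0.013, 0.006], [-0.019, -0.036, -0.002, 0.059, -0.005, 0.007], [-0.032, -0.036, -0.003, 0.056, -0.023, 0.01], [-0.048, -0.01, 0.005, -0.005, -0.082, -0.004], [-0.049, 0.001, 0.005, -0.023, -0.079, -0.004], [-0.047, 0.012, 0.005, -0.041, -0.071, -0.004], [-0.043, 0.023, 0.005, -0.056, -0.06, -0.004], [-0.036, 0.032, 0.005, -0.068, -0.045, -0.004], [-0.028, 0.04, 0.005, -0.077, -0.028, -0.004], [-0.018, 0.045, 0.005, -0.081, -0.01, -0.004], [-0.007, 0.048, 0.005, -0.082, 0.009, -0.004]]
[([-0.44, 0.3, -0.22, 2.47, 1.84, 0.44, -2.43], 0.0), ([-0.36, 0.43, -0.3, 2.45, 2.0, 0.53, -2.58], 0.0), ([-0.25, 0.68, -0.38, 2.37, 2.21, 0.68, -2.71], 0.0)]
```

Emit:
jog_arm([
  [-1,-0.007,-0.033,0.001,0.059,0.013,0.006],
  [-1,-0.019,-0.036,-0.002,0.059,-0.005,0.007],
  [-1,-0.032,-0.036,-0.003,0.056,-0.023,0.01],
  [-1,-0.048,-0.01,0.005,-0.005,-0.082,-0.004],
  [-1,-0.049,0.001,0.005,-0.023,-0.079,-0.004],
  [-1,-0.047,0.012,0.005,-0.041,-0.071,-0.004],
  [-1,-0.043,0.023,0.005,-0.056,-0.06,-0.004],
  [-1,-0.036,0.032,0.005,-0.068,-0.045,-0.004],
  [-1,-0.028,0.04,0.005,-0.077,-0.028,-0.004],
  [-1,-0.018,0.045,0.005,-0.081,-0.01,-0.004],
])

```text
clock: 7.95
eef_pos: [538.9, 2.8, 454.1]
tool_rot: [2.506, 0.712, 1.386]
force: [0.4, -1.2, -1.3]
width: 7.9
gripper_force: 61.2
```

```bash
cat > rows.py <<'E'
from sim import *
from plan import *
def rowsto(goals,dp=48,da=.165,g=-1,dt=0):
    """rows of the straight way through poses from the measured pose, with predicted joints"""
    p,R,s=pose();q=s["qpos"];print("p",p.round(1),"q",q.round(2),"F",s["force"].round(1),"w",round(s["width"],1),"t",round(s["clock"],1));out=[]
    for P,Rg in goals:
        P=np.array(P,float);rv=Ro.from_matrix(R.T@Rg).as_rotvec();n=int(max(1,np.ceil(max(np.linalg.norm(P-p)/dp,np.linalg.norm(rv)/da))))
        c=p;Rc=R
        for k in range(1,n+1):
            t=p+(P-p)*k/n;out.append([g]+(Rc.T@(t-c)/500).round(4).tolist()+(rv/n/2).round(4).tolist());c=t;Rc=R@Ro.from_rotvec(rv*k/n).as_matrix();q=track(q,t,Rc)
        p,R=P,Rg;e=FK2(q,L);print("  pred q",q.round(2),"err",np.linalg.norm(e[0]-p).round(1))
    for i in range(0,len(out),10):print(out[i:i+10])
E
python3 -c "
from rows import *
rowsto([(home(130),RT)])"
```

```text
p [538.9   2.8 454.1] q [-1.07  0.78  1.32  2.05 -0.05  0.24  0.02] F [ 0.4 -1.2 -1.3] w 7.9 t 8.0
  pred q [-0.87  0.27  0.39  2.47  2.    0.23 -2.52] err 2.7
[[-1, 0.0397, -0.0709, -0.0305, -0.0022, 0.0547, 0.0255], [-1, 0.0391, -0.0728, -0.0265, -0.0022, 0.0547, 0.0255], [-1, 0.0381, -0.0746, -0.0226, -0.0022, 0.0547, 0.0255], [-1, 0.0365, -0.0765, -0.0189, -0.0022, 0.0547, 0.0255], [-1, 0.0344, -0.0782, -0.0153, -0.0022, 0.0547, 0.0255], [-1, 0.0319, -0.0798, -0.012, -0.0022, 0.0547, 0.0255]]
```

```bash
python3 - <<'E'
from rows import *
W=np.array([-.6,.40,.51,2.15,2.0,.6,-1.8])
W2=np.array([-.6,.40,.51,2.15,1.5,.9,-1.4])
for w in(W,W2):
    rowsto([FK2(w,L)],da=.1)
E
```

```text
p [538.9   2.8 454.1] q [-1.07  0.78  1.32  2.05 -0.05  0.24  0.02] F [ 0.4 -1.2 -1.3] w 7.9 t 8.0
  pred q [-0.69  0.45  0.66  2.14  2.07  0.53 -1.9 ] err 0.0
[[-1, -0.0081, -0.0221, 0.0147, -0.0433, -0.0011, -0.0016], [-1, -0.008, -0.0233, 0.0127, -0.0433, -0.0011, -0.0016], [-1, -0.0079, -0.0244, 0.0107, -0.0433, -0.0011, -0.0016], [-1, -0.0078, -0.0252, 0.0085, -0.0433, -0.0011, -0.0016]]
p [538.9   2.8 454.1] q [-1.07  0.78  1.32  2.05 -0.05  0.24  0.02] F [ 0.4 -1.2 -1.3] w 7.9 t 8.0
  pred q [-0.92  0.85  1.28  2.12  1.4   0.23 -1.45] err 0.0
[[-1, -0.027, -0.0465, 0.0164, -0.0017, -0.0389, 0.0019], [-1, -0.0258, -0.0464, 0.0183, -0.0017, -0.0389, 0.0019], [-1, -0.0245, -0.0464, 0.0201, -0.0017, -0.0389, 0.0019], [-1, -0.023, -0.0464, 0.0218, -0.0017, -0.0389, 0.0019]]
```

Go to W slowly, with settling rows so the joints can catch up.

Emit:
jog_arm([
  [-1,-0.008,-0.022,0.015,-0.0433,0,0],
  [-1,-0.008,-0.023,0.013,-0.0433,0,0],
  [-1,-0.008,-0.024,0.011,-0.0433,0,0],
  [-1,-0.008,-0.025,0.0085,-0.0433,0,0],
  [-1,0,0,0,0,0,0],
  [-1,0,0,0,0,0,0],
])

```text
clock: 8.7
eef_pos: [520.2, -21.0, 445.7]
tool_rot: [2.447, 0.753, 1.34]
force: [0.1, -0.9, -1.5]
width: 8.0
gripper_force: 61.2
```

```bash
python3 - <<'E'
from rows import *
W=np.array([-.6,.40,.51,2.15,2.0,.6,-1.8])
rowsto([FK2(W,L)],da=.1)
rowsto([(home(130),RT)])
E
```

```text
p [520.2 -21.  445.7] q [-1.01  0.67  1.16  2.13  1.03  0.23 -1.04] F [ 0.1 -0.9 -1.5] w 8.0 t 8.7
  pred q [-0.69  0.45  0.66  2.14  2.07  0.53 -1.9 ] err 0.0
[[-1, -0.0002, -0.0096, 0.009, -0.0398, 0.0055, -0.0007], [-1, -0.0003, -0.0103, 0.0082, -0.0398, 0.0055, -0.0007], [-1, -0.0004, -0.011, 0.0073, -0.0398, 0.0055, -0.0007], [-1, -0.0004, -0.0115, 0.0064, -0.0398, 0.0055, -0.0007]]
p [520.2 -21.  445.7] q [-1.01  0.67  1.16  2.13  1.03  0.23 -1.04] F [ 0.1 -0.9 -1.5] w 8.0 t 8.7
  pred q [-0.87  0.27  0.39  2.47  2.    0.23 -2.52] err 2.7
[[-1, 0.0426, -0.0615, -0.0382, 0.0008, 0.0587, 0.0262], [-1, 0.0435, -0.0638, -0.033, 0.0008, 0.0587, 0.0262], [-1, 0.0437, -0.0661, -0.0278, 0.0008, 0.0587, 0.0262], [-1, 0.0431, -0.0685, -0.0226, 0.0008, 0.0587, 0.0262], [-1, 0.0418, -0.0707, -0.0175, 0.0008, 0.0587, 0.0262], [-1, 0.0398, -0.0729, -0.0126, 0.0008, 0.0587, 0.0262]]
```

Flipping: q5 is now 1.03. I'll continue.

Emit:
jog_arm([
  [-1,0,-0.0096,0.009,-0.04,0.0055,0],
  [-1,0,-0.0103,0.008,-0.04,0.0055,0],
  [-1,0,-0.011,0.007,-0.04,0.0055,0],
  [-1,0,-0.0115,0.006,-0.04,0.0055,0],
  [-1,0,0,0,0,0,0],
])

```text
clock: 9.32
eef_pos: [511.7, -35.7, 435.5]
tool_rot: [2.263, 0.754, 1.345]
force: [-0.0, -0.6, -1.2]
width: 8.1
gripper_force: 61.2
```

```bash
python3 - <<'E'
from rows import *
rowsto([(home(95),RT)])
E
```

```text
p [511.7 -35.7 435.5] q [-0.86  0.55  0.9   2.25  2.08  0.44 -2.03] F [-0.  -0.6 -1.2] w 8.1 t 9.3
  pred q [-0.62  0.37  0.05  2.47  2.13  0.38 -2.7 ] err 0.0
[[-1, 0.0519, -0.0479, -0.0426, 0.0155, 0.0559, 0.0319], [-1, 0.053, -0.0524, -0.0351, 0.0155, 0.0559, 0.0319], [-1, 0.053, -0.0568, -0.0275, 0.0155, 0.0559, 0.0319], [-1, 0.0519, -0.0609, -0.0198, 0.0155, 0.0559, 0.0319], [-1, 0.0497, -0.0646, -0.0122, 0.0155, 0.0559, 0.0319], [-1, 0.0464, -0.0679, -0.0047, 0.0155, 0.0559, 0.0319]]
```

Emit:
jog_arm([
  [-1,0.0519,-0.0479,-0.0426,0.0155,0.0559,0.0319],
  [-1,0.053,-0.0524,-0.0351,0.0155,0.0559,0.0319],
  [-1,0.053,-0.0568,-0.0275,0.0155,0.0559,0.0319],
  [-1,0.0519,-0.0609,-0.0198,0.0155,0.0559,0.0319],
  [-1,0.0497,-0.0646,-0.0122,0.0155,0.0559,0.0319],
  [-1,0.0464,-0.0679,-0.0047,0.0155,0.0559,0.0319],
  [-1,0,0,0,0,0,0],
  [-1,0,0,0,0,0,0],
])

```text
clock: 10.32
eef_pos: [423.2, 55.5, 318.8]
tool_rot: [2.501, 0.323, 1.518]
force: [-1.1, -0.7, -0.7]
width: 8.1
gripper_force: 61.1
```

```bash
python3 - <<'E'
from rows import *
rowsto([(home(70),RT),(home(0),RT)])
delta(home(70),RT)
E
```

```text
p [423.2  55.5 318.8] q [-0.22  0.5  -0.26  2.46  1.98  0.71 -2.27] F [-1.1 -0.7 -0.7] w 8.1 t 10.3
  pred q [-0.24  0.45 -0.46  2.43  1.94  0.6  -2.52] err 0.0
  pred q [-0.17  0.69 -0.49  2.36  2.15  0.73 -2.62] err 0.0
[[-1, 0.0466, -0.0615, -0.0238, 0.0069, 0.0668, 0.0454], [-1, 0.0435, -0.0659, -0.0169, 0.0069, 0.0668, 0.0454], [-1, -0.0, 0.0, 0.07, 0.0, 0.0, 0.0], [-1, -0.0, 0.0, 0.07, 0.0, 0.0, 0.0]]
p [423.2  55.5 318.8] q [-0.22  0.5  -0.26  2.46  1.98  0.71 -2.27] F [-1.1 -0.7 -0.7] T [ 0.38  0.78 -0.01] w 8.1
shift/500 [ 0.0932 -0.123  -0.0476] mm [ 46.6 -61.5 -23.8]
turn/2 [0.0138 0.1336 0.0908]
```

```bash
python3 - <<'E'
from rows import *
rowsto([(home(85),RT)],da=.08)
E
```

```text
p [423.2  55.5 318.8] q [-0.22  0.5  -0.26  2.46  1.98  0.71 -2.27] F [-1.1 -0.7 -0.7] w 8.1 t 10.3
  pred q [-0.26  0.4  -0.45  2.45  1.88  0.57 -2.47] err 0.0
[[-1, 0.0171, -0.0246, -0.0153, 0.0028, 0.0267, 0.0182], [-1, 0.0169, -0.0253, -0.0143, 0.0028, 0.0267, 0.0182], [-1, 0.0167, -0.026, -0.0132, 0.0028, 0.0267, 0.0182], [-1, 0.0165, -0.0266, -0.0122, 0.0028, 0.0267, 0.0182], [-1, 0.0161, -0.0273, -0.0112, 0.0028, 0.0267, 0.0182]]
```

Emit:
jog_arm([
  [-1,0.0171,-0.0246,-0.0153,0.0028,0.0267,0.0182],
  [-1,0.0169,-0.0253,-0.0143,0.0028,0.0267,0.0182],
  [-1,0.0167,-0.026,-0.0132,0.0028,0.0267,0.0182],
  [-1,0.0165,-0.0266,-0.0122,0.0028,0.0267,0.0182],
  [-1,0.0161,-0.0273,-0.0112,0.0028,0.0267,0.0182],
  [-1,0,0,0,0,0,0],
])

```text
clock: 11.08
eef_pos: [399.9, 106.3, 301.5]
tool_rot: [2.566, 0.103, 1.538]
force: [0.6, -0.4, -1.8]
width: 8.2
gripper_force: 61.2
```

```bash
python3 - <<'E'
from rows import *
from cell import get_image
rowsto([(home(70),RT),(home(0),RT)],da=.08)
delta(home(70),RT)
p,R,s=pose();tip=p+R[:,2]*239;bow=p+R[:,2]*183;print("tip",tip.round(1))
o=[]
for n in("top","side"):
    d=get_image(n);np.savez(n+"2.npz",**d);u,v=proj(d,KH).astype(int)
    print(n,"tip px",proj(d,tip).round(1),"collar",proj(d,bow).round(1),"KH",proj(d,KH).round(1),"crop0",u-20,v-25)
    o.append(cv2.resize(d["pixels"][v-25:v+25,u-20:u+20],None,fx=10,fy=10,interpolation=cv2.INTER_CUBIC))
cv2.imwrite("pics/i.png",np.hstack(o)[:,:,::-1])
E
```

```text
p [399.9 106.3 301.5] q [ 0.3   0.81 -1.24  2.47  1.77  1.18 -2.2 ] F [ 0.6 -0.4 -1.8] w 8.2 t 11.1
  pred q [ 0.28  0.7  -1.25  2.39  1.72  1.06 -2.21] err 0.0
  pred q [ 0.25  0.91 -1.12  2.33  1.94  1.12 -2.23] err 0.0
[[-1, -0.0085, -0.04, -0.0078, -0.0086, 0.0199, 0.0167], [-1, -0.0095, -0.0395, -0.0089, -0.0086, 0.0199, 0.0167], [-1, -0.0, 0.0, 0.07, 0.0, 0.0, 0.0], [-1, -0.0, 0.0, 0.07, 0.0, 0.0, 0.0]]
p [399.9 106.3 301.5] q [ 0.3   0.81 -1.24  2.47  1.77  1.18 -2.2 ] F [ 0.6 -0.4 -1.8] T [ 0.12  0.66 -0.04] w 8.2
shift/500 [-0.0171 -0.0799 -0.0157] mm [ -8.5 -40.   -7.8]
turn/2 [-0.0171  0.0398  0.0334]
tip [529.3  81.3 102.1]
top tip px [234.7 182.7] collar [228.6 181.4] KH [231.2 192.8] crop0 211 167
side tip px [299.9 147.4] collar [288.4 134. ] KH [291.6 154.2] crop0 271 129
```

View pics/i.png

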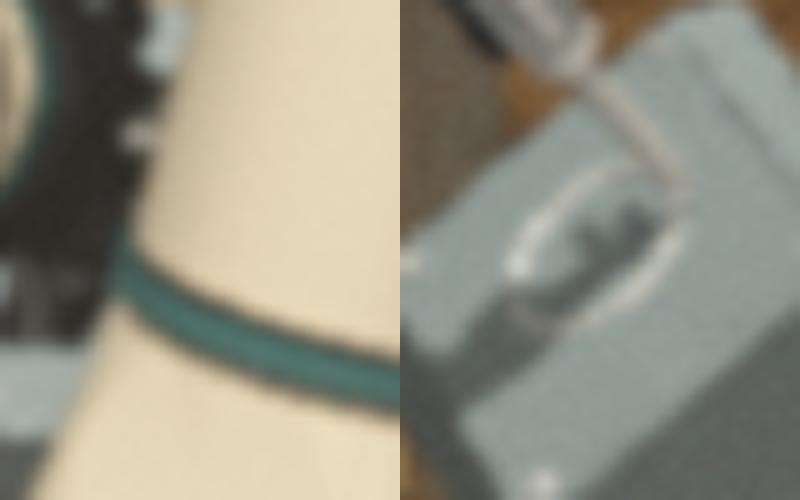

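Emit:
jog_arm([
  [-1,-0.0085,-0.04,-0.0078,-0.0086,0.0199,0.0167],
  [-1,-0.0095,-0.0395,-0.0089,-0.0086,0.0199,0.0167],
  [-1,0,0,0,0,0,0],
  [-1,0,0,0,0,0,0],
])

```text
clock: 11.68
eef_pos: [401.2, 113.2, 305.0]
tool_rot: [2.561, 0.006, 1.518]
force: [-0.4, 0.3, -1.6]
width: 8.0
gripper_force: 61.2
```

```bash
cat > look.py <<'E'
from rows import *
from cell import get_image
import sys
def look(name,view=True):
    p,R,s=pose();T=p+R[:,2]*239;C=p+R[:,2]*183
    d=get_image("side");np.savez("last.npz",**d);u,v=285,135
    print("tip px",proj(d,T).round(1),"collar",proj(d,C).round(1),"KH",proj(d,KH).round(1))
    a=cv2.resize(d["pixels"][v-20:v+30,u-25:u+35],None,fx=12,fy=12,interpolation=cv2.INTER_CUBIC)
    cv2.imwrite(f"pics/{name}.png",a[:,:,::-1])
E
python3 - <<'E'
from look import *
delta(home(70),RT);look("i2")
E
```

```text
p [401.2 113.2 305. ] q [ 0.32  0.8  -1.25  2.47  1.82  1.12 -2.27] F [-0.4  0.3 -1.6] T [0.06 0.75 0.02] w 8.0
shift/500 [-0.0355 -0.0839 -0.0123] mm [-17.7 -41.9  -6.2]
turn/2 [-0.0154  0.0051 -0.0023]
tip px [297.5 142.5] collar [286.5 129.7] KH [291.6 154.2]
```

View pics/i2.png

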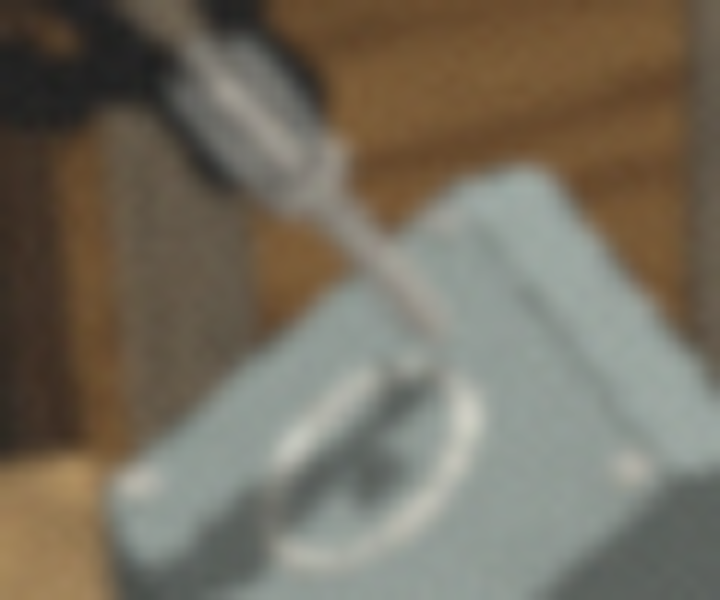

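Emit:
jog_arm([
  [-1,-0.009,-0.021,-0.003,-0.004,0.001,0],
  [-1,-0.009,-0.021,-0.003,-0.004,0.001,0],
  [-1,-0.009,-0.021,-0.003,-0.004,0.001,0],
  [-1,-0.009,-0.021,-0.003,-0.004,0.001,0],
  [-1,0,0,0,0,0,0],
])

```text
clock: 12.35
eef_pos: [401.2, 113.3, 303.1]
tool_rot: [2.563, 0.011, 1.515]
force: [0.6, -0.5, -1.4]
width: 8.2
gripper_force: 61.2
```

```bash
python3 - <<'E'
from rows import *
rowsto([(home(70),RT)],da=.05,dp=15)
E
```

```text
p [401.2 113.3 303.1] q [ 0.32  0.81 -1.25  2.47  1.81  1.13 -2.27] F [ 0.6 -0.5 -1.4] w 8.2 t 12.3
  pred q [ 0.28  0.7  -1.25  2.39  1.72  1.06 -2.21] err 0.0
[[-1, -0.0089, -0.0205, -0.0038, -0.004, 0.002, -0.0005], [-1, -0.0089, -0.0204, -0.004, -0.004, 0.002, -0.0005], [-1, -0.0089, -0.0204, -0.0042, -0.004, 0.002, -0.0005], [-1, -0.0088, -0.0204, -0.0044, -0.004, 0.002, -0.0005]]
```

```bash
python3 - <<'E'
from fk import *
import fk,json
from cell import read_state
from plan import home,RT
S+= [([-1.07,.78,1.32,2.05,-.05,.24,.02],(538.9,2.8,454.1),(2.506,.712,1.386)),([-1.01,.67,1.16,2.13,1.03,.23,-1.04],(520.2,-21,445.7),(2.447,.753,1.34)),
([-.86,.55,.9,2.25,2.08,.44,-2.03],(511.7,-35.7,435.5),(2.263,.754,1.345)),([-.22,.5,-.26,2.46,1.98,.71,-2.27],(423.2,55.5,318.8),(2.501,.323,1.518)),([.3,.81,-1.24,2.47,1.77,1.18,-2.2],(399.9,106.3,301.5),(2.566,.103,1.538))]
s=read_state();S.append((s["qpos"],s["eef_pos"],s["tool_rot"]))
L=np.load("L.npy");print([np.round(FK2(q,L)[0]-p,0).tolist() for q,p,_ in S])
L=fit(S).x;print(L.round(1));print([np.round(FK2(q,L)[0]-p,0).tolist() for q,p,_ in S]);np.save("L.npy",L)
rng=np.random.default_rng(1)
for nm,F in(("",np.eye(3)),("half",np.diag([-1,-1,1.]))):
 for off in(0,60,70):
  seen=np.array([r.x for r in(IK(home(off),RT@F,L,rng.uniform(LO,HI)) for k in range(60)) if r.cost<.02])
  print(nm,off,len(seen))
  if len(seen): print(seen[np.argsort(seen[:,2])][::max(1,len(seen)//8)].round(2))
E
```

```text
[[-0.0, 0.0, -0.0], [-0.0, -0.0, 0.0], [-0.0, 0.0, -0.0], [-28.0, 22.0, -9.0], [-50.0, 17.0, -31.0], [-58.0, -11.0, -35.0], [-49.0, -47.0, -41.0], [-63.0, -49.0, -50.0], [-61.0, -50.0, -49.0]]
[ 1.000e-01 -1.010e+01  3.368e+02  1.100e+00 -1.800e+01  5.581e+02
 -1.500e+00  3.000e-01  3.809e+02  1.400e+00  3.000e-01  1.778e+02]
[[-1.0, -1.0, -0.0], [-1.0, -2.0, 3.0], [2.0, 2.0, -1.0], [-0.0, -1.0, -1.0], [0.0, 0.0, 0.0], [1.0, 1.0, 1.0], [-2.0, 1.0, -0.0], [-1.0, 0.0, -1.0], [1.0, -0.0, -1.0]]
 0 0
 60 0
 70 0
half 0 0
half 60 0
half 70 0
```

```bash
cat > kp.py <<'E'
from sim import *
from plan import *
L=np.load("L.npy")
BY=np.radians(2.7);BX=np.array([np.cos(BY),np.sin(BY),0]);BYv=np.array([-np.sin(BY),np.cos(BY),0])
KEYS={"l":np.array([482.4,-263,64]),"m":np.array([485,-318,64]),"r":np.array([487.6,-373,64])}
RB=np.column_stack([BYv,BX,[0,0,-1.]])      # tool frame with tool along -key z, tool x = key x
LK=RT                                        # same for the lock
def tool(Rk,o,th,half=False,gz=28,turn=0,back=0):
    """TCP pose: key origin o, key frame Rk=[key x, ., -key z], tilted th deg about the pinch axis, turned clockwise"""
    R0=Rk@Ro.from_euler("z",turn,degrees=True).as_matrix()
    G=np.asarray(o)-R0[:,2]*(gz+back)
    R=R0@Ro.from_euler("y",-th,degrees=True).as_matrix()
    p=G-R[:,2]*155
    return p,(R@np.diag([-1,-1,1.]) if half else R)
E
python3 - <<'E'
from kp import *
rng=np.random.default_rng(2)
print("axis th=30",tool(LK,KH,30)[0].round(),tool(LK,KH,30)[1][:,2].round(2))
for th in(20,30,40):
  for half in(0,1):
    for nm,(p,R) in dict(pre=tool(LK,KH,th,half,back=70),home=tool(LK,KH,th,half),turn=tool(LK,KH,th,half,turn=85),blk=tool(RB,KEYS["l"],th,half),blkr=tool(RB,KEYS["r"],th,half)).items():
      X=np.array([r.x for r in(IK(p,R,L,rng.uniform(LO,HI)) for k in range(24)) if r.cost<.02])
      print(th,half,nm,len(X))
      if len(X):
        X=X[np.argsort(X[:,2])];print(X[[0,len(X)//3,2*len(X)//3,-1]].round(2).tolist())
E
```

```text
Still running in the background as job /tmp/bash_jobs.1000/35a17473c6f2 (pid 1164). You'll get a notice when it ends.
```

```bash
cat /tmp/bash_jobs.1000/35a17473c6f2/stdout; kill -- -$(cat /tmp/bash_jobs.1000/35a17473c6f2/pid); nproc
```

```text
4
```

```bash
export OMP_NUM_THREADS=1; cat > fast.py <<'E'
import numpy as np, math
from kp import *
o=np.reshape(L,(4,3))
def _y(M,t):
    c,s=math.cos(t),math.sin(t);return np.column_stack([M[:,0]*c-M[:,2]*s,M[:,1],M[:,0]*s+M[:,2]*c])
def _z(M,t):
    c,s=math.cos(t),math.sin(t);return np.column_stack([M[:,0]*c+M[:,1]*s,-M[:,0]*s+M[:,1]*c,M[:,2]])
I3=np.eye(3)
def fj(q):
    """pose and geometric Jacobian"""
    ax=[];pt=[];R=I3;p=np.zeros(3)
    for i in range(7):
        if i%2==0: ax.append(-R[:,2]);pt.append(p);R=_z(R,-q[i])
        else: ax.append(R[:,1]);pt.append(p);R=_y(R,q[i])
        if i==0:p=p+R@o[0]
        if i==2:p=p+R@o[1]
        if i==4:p=p+R@o[2]
        if i==5:p=p+R@o[3]
    A=np.array(ax);J=np.zeros((6,7));J[:3]=np.cross(A,p-np.array(pt)).T;J[3:]=A.T
    return p,R@RE,J
def track(q,p,R,it=40):
    q=q.copy()
    for _ in range(it):
        P,Q,J=fj(q);E=R@Q.T;w=np.array([E[2,1]-E[1,2],E[0,2]-E[2,0],E[1,0]-E[0,1]])/2
        e=np.r_[(p-P)/300,w]
        if np.abs(e).max()<1e-4:break
        J[:3]/=300;free=np.ones(7,bool)
        for _ in range(3):
            Jf=J*free;dq=Jf.T@np.linalg.solve(Jf@Jf.T+2e-4*np.eye(6),e);dq*=min(1,.15/np.abs(dq).max())
            bad=free&(((q+dq)<LO)|((q+dq)>HI))
            if not bad.any():break
            q=np.where(bad,np.clip(q+dq,LO,HI),q);free&=~bad
        q=np.clip(q+dq*free,LO,HI)
    return q,float(np.linalg.norm(p-P)),float(np.linalg.norm(w))
E
cat > srch.py <<'E'
from fast import *
rng=np.random.default_rng(2)
for th in(20,30,40):
  for half in(0,1):
    for nm,(p,R) in dict(pre=tool(LK,KH,th,half,back=70),home=tool(LK,KH,th,half),turn=tool(LK,KH,th,half,turn=85),blk=tool(RB,KEYS["l"],th,half)).items():
      X=[]
      for k in range(60):
        q,a,b=track(rng.uniform(LO,HI),p,R,80)
        if a<2 and b<.01:X.append(q)
      print(th,half,nm,len(X),flush=True)
      if X:
        X=np.array(X);X=X[np.argsort(X[:,2])];print(X[[0,len(X)//3,2*len(X)//3,-1]].round(2).tolist())
E
timeout 200 python3 srch.py
```

```text
20 0 pre 32
[[0.01, 0.95, -1.25, 2.44, 1.53, 1.59, -2.46], [-0.04, 0.87, -1.12, 2.44, 1.54, 1.45, -2.46], [-0.72, 0.6, -0.03, 2.45, 1.69, 0.7, -2.55], [-1.38, 0.94, 1.11, 2.47, 3.93, 0.23, 1.55]]
20 0 home 45
[[0.07, 1.16, -1.25, 2.37, 1.7, 1.73, -2.41], [-0.16, 0.89, -0.77, 2.38, 1.73, 1.25, -2.5], [-1.08, 0.89, 0.63, 2.4, 2.49, 0.31, 2.94], [-1.26, 1.09, 1.02, 2.41, 3.75, 0.33, 1.67]]
20 0 turn 19
[[-0.09, 0.63, -0.33, 2.27, 1.51, 0.32, 2.94], [-0.1, 0.63, -0.32, 2.27, 1.51, 0.32, 2.94], [-0.1, 0.63, -0.32, 2.27, 1.51, 0.31, 2.94], [-0.1, 0.63, -0.32, 2.27, 1.51, 0.31, 2.94]]
20 0 blk 34
[[0.96, 1.09, -1.25, 2.05, 1.47, 1.37, -0.96], [0.76, 0.85, -0.8, 2.06, 1.34, 0.95, -0.9], [0.24, 0.71, 0.01, 2.07, 0.92, 0.41, -0.57], [-0.32, 0.95, 0.94, 2.09, -1.09, 0.45, 1.38]]
20 1 pre 32
[[0.01, 0.95, -1.25, 2.44, 1.53, 1.59, 0.68], [0.01, 0.95, -1.24, 2.44, 1.53, 1.58, 0.68], [-0.11, 0.79, -0.97, 2.44, 1.56, 1.32, 0.68], [-1.38, 0.94, 1.11, 2.47, 3.93, 0.23, -1.59]]
20 1 home 28
[[0.07, 1.16, -1.25, 2.37, 1.7, 1.73, 0.73], [0.04, 1.1, -1.17, 2.37, 1.7, 1.63, 0.72], [-0.46, 0.78, -0.3, 2.39,
[... 3047 characters left out ...]
, 1.98, 0.73], [-0.25, 1.06, -0.83, 2.14, 1.43, 1.6, 0.75], [-0.6, 0.9, -0.26, 2.15, 1.33, 1.11, 0.82], [-1.35, 1.19, 0.96, 2.17, 0.01, 0.25, 2.11]]
40 1 turn 40
[[0.44, 1.05, -1.25, 1.95, 1.08, 1.19, 0.3], [0.4, 0.97, -1.13, 1.95, 1.01, 1.08, 0.36], [-0.12, 0.69, -0.21, 1.97, 0.27, 0.61, 1.08], [-0.71, 0.82, 0.73, 1.99, -0.74, 0.74, 2.08]]
40 1 blk 28
[[0.76, 1.23, -1.25, 2.13, 1.65, 1.79, 1.89], [0.64, 1.03, -0.95, 2.13, 1.59, 1.46, 1.86], [0.33, 0.84, -0.42, 2.14, 1.51, 1.01, 1.84], [-0.35, 0.93, 0.62, 2.16, 1.16, 0.23, 2.08]]fast.py:29: RuntimeWarning: divide by zero encountered in scalar divide
  Jf=J*free;dq=Jf.T@np.linalg.solve(Jf@Jf.T+2e-4*np.eye(6),e);dq*=min(1,.15/np.abs(dq).max())
```

```bash
cat > rows.py <<'E'
from fast import *
def rowsto(goals,dp=45,da=.15,g=-1):
    p,R,s=pose();q=s["qpos"];print("p",p.round(1),"q",q.round(2),"F",s["force"].round(1),"w",round(s["width"],1),"t",round(s["clock"],1));out=[]
    for P,Rg in goals:
        P=np.array(P,float);rv=Ro.from_matrix(R.T@Rg).as_rotvec();n=int(max(1,np.ceil(max(np.linalg.norm(P-p)/dp,np.linalg.norm(rv)/da))));v=0
        c=p;Rc=R
        for k in range(1,n+1):
            t=p+(P-p)*k/n;out.append([g]+(Rc.T@(t-c)/500).round(4).tolist()+(rv/n/2).round(4).tolist());c=t;Rc=R@Ro.from_rotvec(rv*k/n).as_matrix();q0=q;q,a,b=track(q,t,Rc);v=max(v,np.abs(q-q0).max()*8)
        p,R=P,Rg;print("  pred q",q.round(2),"err",round(a,1),round(b,3),"n",n,"vmax",round(v,2))
    for i in range(0,len(out),10):print(out[i:i+10])
RG=Ro.from_euler("xyz",[np.pi,0,1.618]).as_matrix()
E
timeout 100 python3 - <<'E'
from rows import *
p,R,s=pose()
rowsto([(p-R[:,2]*60,R),((450,-60,390),RG),((482.6,-264.3,330),RG),((482.6,-264.3,247.5),RG)])
E
```

```text
p [401.2 113.3 303.1] q [ 0.32  0.81 -1.25  2.47  1.81  1.13 -2.27] F [ 0.6 -0.5 -1.4] w 8.2 t 12.3
  pred q [ 0.34  0.58 -1.25  2.47  1.65  0.95 -2.21] err 4.2 0.008 n 2 vmax 0.92
  pred q [ 0.87  0.65 -1.24  2.04  0.75  1.01 -0.7 ] err 0.0 0.0 n 5 vmax 3.03
  pred q [ 1.11  0.85 -1.14  1.85  0.9   1.06 -0.35] err 0.0 0.0 n 5 vmax 0.59
  pred q [ 1.06  0.95 -1.03  1.91  1.04  0.95 -0.46] err 0.0 0.0 n 2 vmax 0.6
[[-1, -0.0, -0.0, -0.06, 0.0, 0.0, 0.0], [-1, -0.0, -0.0, -0.06, 0.0, 0.0, 0.0], [-1, -0.0685, 0.0382, 0.0083, 0.0578, 0.004, -0.0097], [-1, -0.0693, 0.0375, 0.0033, 0.0578, 0.004, -0.0097], [-1, -0.07, 0.0363, -0.0015, 0.0578, 0.004, -0.0097], [-1, -0.0706, 0.0345, -0.0061, 0.0578, 0.004, -0.0097], [-1, -0.0712, 0.0321, -0.0106, 0.0578, 0.004, -0.0097], [-1, -0.0822, 0.0092, 0.024, 0.0, 0.0, 0.0], [-1, -0.0822, 0.0092, 0.024, 0.0, 0.0, 0.0], [-1, -0.0822, 0.0092, 0.024, 0.0, 0.0, 0.0]]
[[-1, -0.0822, 0.0092, 0.024, 0.0, 0.0, 0.0], [-1, -0.0822, 0.0092, 0.024, 0.0, 0.0, 0.0], [-1, 0.0, -0.0, 0.0825, 0.0, 0.0, 0.0], [-1, 0.0, -0.0, 0.0825, 0.0, 0.0, 0.0]]
```

Emit:
jog_arm([
  [-1,0,0,-0.06,0,0,0],
  [-1,0,0,-0.06,0,0,0],
  [-1,-0.0685,0.038,0.008,0.029,0.002,-0.005],
  [-1,-0.0693,0.0375,0.003,0.029,0.002,-0.005],
  [-1,-0.07,0.036,-0.0015,0.058,0.004,-0.01],
  [-1,-0.0706,0.0345,-0.006,0.058,0.004,-0.01],
  [-1,-0.0712,0.032,-0.0106,0.058,0.004,-0.01],
  [-1,0,0,0,0.058,0.004,-0.01],
  [-1,0,0,0,0,0,0],
])

```text
clock: 13.48
eef_pos: [436.6, -32.6, 392.3]
tool_rot: [3.061, 0.029, 1.594]
force: [0.2, -0.6, -1.4]
width: 8.2
gripper_force: 61.1
```

```bash
timeout 100 python3 - <<'E'
from rows import *
rowsto([((482.6,-264.3,330),RG),((482.6,-264.3,247.5),RG)])
E
```

```text
p [436.6 -32.6 392.3] q [ 0.81  0.57 -1.19  2.11  0.77  0.88 -0.8 ] F [ 0.2 -0.6 -1.4] w 8.2 t 13.5
  pred q [ 1.09  0.83 -1.1   1.85  0.87  1.03 -0.32] err 0.0 0.0 n 6 vmax 0.64
  pred q [ 1.04  0.93 -0.99  1.91  1.01  0.91 -0.43] err 0.0 0.0 n 2 vmax 0.6
[[-1, -0.077, 0.0116, 0.024, 0.0067, 0.0025, -0.0019], [-1, -0.0771, 0.0117, 0.0235, 0.0067, 0.0025, -0.0019], [-1, -0.0773, 0.0117, 0.0229, 0.0067, 0.0025, -0.0019], [-1, -0.0774, 0.0117, 0.0224, 0.0067, 0.0025, -0.0019], [-1, -0.0776, 0.0117, 0.0219, 0.0067, 0.0025, -0.0019], [-1, -0.0777, 0.0117, 0.0213, 0.0067, 0.0025, -0.0019], [-1, 0.0, -0.0, 0.0825, 0.0, 0.0, 0.0], [-1, 0.0, -0.0, 0.0825, 0.0, 0.0, 0.0]]
```

Emit:
jog_arm([
  [-1,-0.077,0.0116,0.024,0.0067,0.0025,-0.0019],
  [-1,-0.0771,0.0117,0.0235,0.0067,0.0025,-0.0019],
  [-1,-0.0773,0.0117,0.0229,0.0067,0.0025,-0.0019],
  [-1,-0.0774,0.0117,0.0224,0.0067,0.0025,-0.0019],
  [-1,-0.0776,0.0117,0.0219,0.0067,0.0025,-0.0019],
  [-1,-0.0777,0.0117,0.0213,0.0067,0.0025,-0.0019],
  [-1,0,0,0,0,0,0],
  [-1,0,0,0,0,0,0],
])

```text
clock: 14.48
eef_pos: [482.2, -262.9, 330.1]
tool_rot: [3.141, 0.0, 1.621]
force: [0.6, 1.4, -0.9]
width: 8.5
gripper_force: 61.1
```

```bash
timeout 100 python3 -c "
from rows import *
delta((482.6,-264.3,247.5),RG)"
```

```text
p [ 482.2 -262.9  330.1] q [ 1.09  0.83 -1.1   1.86  0.87  1.03 -0.33] F [ 0.6  1.4 -0.9] T [ 0.   -0.01  0.02] w 8.5
shift/500 [-0.0028  0.0005  0.1652] mm [-1.4  0.3 82.6]
turn/2 [0.0002 0.0001 0.0014]
```

Shift −1.4 mm, then lower in four rows.

Emit:
jog_arm([
  [-1,-0.0028,0.0005,0.03,0,0,0.0014],
  [-1,0,0,0.035,0,0,0],
  [-1,0,0,0.035,0,0,0],
  [-1,0,0,0.035,0,0,0],
  [-1,0,0,0.03,0,0,0],
  [-1,0,0,0,0,0,0],
])

```text
clock: 15.22
eef_pos: [482.8, -265.1, 246.8]
tool_rot: [-3.141, -0.0, 1.617]
force: [-0.3, -0.3, -0.5]
width: 7.7
gripper_force: 62.5
```

```bash
sed -i 's/"l":np.array(\[482.4,-263,64\])/"l":np.array([482.8,-263.8,64])/; s/gz=28/gz=29/' kp.py; timeout 100 python3 - <<'E'
from rows import *
p,R,s=pose()
z=lambda d:RG@Ro.from_euler("z",d,degrees=True).as_matrix()
up=(482.8,-264,335)
rowsto([(up,RG),(np.array([500,-220,345.]),z(-85)),tool(RB,KEYS["l"],30,True,back=75),tool(RB,KEYS["l"],30,True)],g=0)
E
```

```text
p [ 482.8 -265.1  246.8] q [ 1.04  0.93 -0.99  1.91  1.02  0.91 -0.43] F [-0.3 -0.3 -0.5] w 7.7 t 15.2
  pred q [ 1.09  0.82 -1.1   1.85  0.86  1.04 -0.32] err 0.0 0.0 n 2 vmax 0.66
  pred q [ 1.07  0.88 -1.25  1.85  0.93  1.15  1.  ] err 0.0 0.0 n 10 vmax 1.13
  pred q [ 0.87  0.94 -1.23  2.06  1.42  1.46  2.14] err 0.0 0.0 n 12 vmax 0.82
  pred q [ 0.82  1.06 -1.14  2.1   1.55  1.44  2.02] err 0.0 0.0 n 2 vmax 0.54
[[0, 0.0011, 0.0, -0.0882, -0.0002, -0.0001, -0.0002], [0, 0.0011, 0.0001, -0.0882, -0.0002, -0.0001, -0.0002], [0, 0.0086, 0.0039, -0.002, 0.0, 0.0, -0.0742], [0, 0.008, 0.0051, -0.002, 0.0, 0.0, -0.0742], [0, 0.0071, 0.0062, -0.002, 0.0, 0.0, -0.0742], [0, 0.0061, 0.0072, -0.002, 0.0, 0.0, -0.0742], [0, 0.005, 0.008, -0.002, 0.0, 0.0, -0.0742], [0, 0.0038, 0.0087, -0.002, 0.0, 0.0, -0.0742], [0, 0.0024, 0.0091, -0.002, 0.0, 0.0, -0.0742], [0, 0.0011, 0.0094, -0.002, 0.0, 0.0, -0.0742]]
[[0, -0.0003, 0.0094, -0.002, 0.0, 0.0, -0.0742], [0, -0.0017, 0.0093, -0.002, 0.0, 0.0, -0.0742], [0, 0.0037, 0.0055, 0.0071, 0.018, 0.0165, -0.0673], [0, 0.0027, 0.0061, 0.007, 0.018, 0.0165, -0.0673], [0, 0.0016, 0.0067, 0.0069, 0.018, 0.0165, -0.0673], [0, 0.0004, 0.0071, 0.0066, 0.018, 0.0165, -0.0673], [0, -0.0007, 0.0073, 0.0064, 0.018, 0.0165, -0.0673], [0, -0.0019, 0.0073, 0.0061, 0.018, 0.0165, -0.0673], [0, -0.0031, 0.0072, 0.0057, 0.018, 0.0165, -0.0673], [0, -0.0042, 0.0069, 0.0054, 0.018, 0.0165, -0.0673]]
[[0, -0.0053, 0.0064, 0.005, 0.018, 0.0165, -0.0673], [0, -0.0063, 0.0058, 0.0045, 0.018, 0.0165, -0.0673], [0, -0.0072, 0.0051, 0.0041, 0.018, 0.0165, -0.0673], [0, -0.0079, 0.0042, 0.0037, 0.018, 0.0165, -0.0673], [0, -0.0375, 0.0, 0.065, 0.0, 0.0, 0.0], [0, -0.0375, 0.0, 0.065, 0.0, 0.0, 0.0]]
```

Emit:
jog_arm([
  [0,0,0,0,0,0,0],
  [0,0,0,0,0,0,0],
  [0,0,0,-0.088,0,0,0],
  [0,0,0,-0.088,0,0,0],
  [0,0.01,0.005,0,0,0,-0.0925],
  [0,0.01,0.007,0,0,0,-0.0925],
  [0,0.007,0.009,0,0,0,-0.0925],
  [0,0.004,0.011,0,0,0,-0.0925],
  [0,0.002,0.012,0,0,0,-0.0925],
  [0,0,0.012,0,0,0,-0.0925],
])

```text
clock: 16.48
eef_pos: [500.3, -234.9, 335.6]
tool_rot: [-3.141, -0.0, 2.732]
force: [-0.2, -0.4, -0.0]
width: 42.5
gripper_force: 0.0
```

Emit:
jog_arm([
  [0,0,0.01,0,0,0,-0.0925],
  [0,0,0.01,0,0,0,-0.0925],
  [0,0,0.005,0.006,0.018,0.0165,-0.0673],
  [0,0,0.006,0.006,0.018,0.0165,-0.0673],
  [0,0,0.006,0.006,0.018,0.0165,-0.0673],
  [0,0,0.006,0.006,0.018,0.0165,-0.0673],
  [0,0,0.006,0.006,0.018,0.0165,-0.0673],
  [0,0,0.006,0.006,0.018,0.0165,-0.0673],
  [0,0,0.006,0.006,0.018,0.0165,-0.0673],
  [0,0,0.006,0.006,0.018,0.0165,-0.0673],
])

```text
clock: 17.73
eef_pos: [492.1, -208.9, 310.2]
tool_rot: [-3.033, -0.358, -2.112]
force: [-1.1, 0.5, 0.5]
width: 42.7
gripper_force: 0.0
```

```bash
timeout 100 python3 - <<'E'
from rows import *
rowsto([tool(RB,KEYS["l"],30,True,back=70),tool(RB,KEYS["l"],30,True)],g=0)
E
```

```text
p [ 492.1 -208.9  310.2] q [ 0.93  0.93 -1.22  1.94  1.23  1.4   1.8 ] F [-1.1  0.5  0.5] w 42.7 t 17.7
  pred q [ 0.86  0.94 -1.21  2.07  1.42  1.44  2.13] err 0.0 0.0 n 4 vmax 0.68
  pred q [ 0.82  1.05 -1.12  2.1   1.54  1.42  2.02] err 0.0 0.0 n 2 vmax 0.5
[[0, -0.0082, 0.0117, 0.0026, 0.0182, 0.0165, -0.0674], [0, -0.0098, 0.0106, 0.0019, 0.0182, 0.0165, -0.0674], [0, -0.0111, 0.0092, 0.0012, 0.0182, 0.0165, -0.0674], [0, -0.0123, 0.0077, 0.0005, 0.0182, 0.0165, -0.0674], [0, -0.035, 0.0, 0.0606, 0.0, 0.0, 0.0], [0, -0.035, 0.0, 0.0606, 0.0, 0.0, 0.0]]
```

Emit:
jog_arm([
  [0,-0.0082,0.0117,0.0026,0.0182,0.0165,-0.0674],
  [0,-0.0098,0.0106,0.0019,0.0182,0.0165,-0.0674],
  [0,-0.0111,0.0092,0.0012,0.0182,0.0165,-0.0674],
  [0,-0.0123,0.0077,0.0005,0.0182,0.0165,-0.0674],
  [0,0,0,0,0,0,0],
  [0,-0.015,0,0.026,0,0,0],
  [0,0,0,0,0,0,0],
])

```text
clock: 18.6
eef_pos: [478.9, -186.8, 280.9]
tool_rot: [3.14, -0.522, -1.53]
force: [-0.1, -0.2, 0.7]
width: 42.7
gripper_force: 0.0
```

```bash
timeout 100 python3 - <<'E'
from rows import *
delta(*tool(RB,KEYS["l"],30,True))
E
```

```text
p [ 478.9 -186.8  280.9] q [ 0.85  0.96 -1.19  2.08  1.44  1.43  2.1 ] F [-0.1 -0.2  0.7] T [ 0.54  0.04 -0.01] w 42.7
shift/500 [-0.0543 -0.0006  0.0926] mm [-27.1  -0.3  46.3]
turn/2 [ 0.0022  0.0008 -0.0026]
```

Now down and grip, then lift along the block's vertical.

Emit:
jog_arm([
  [0,-0.027,-0.0003,0.046,0.001,0,-0.0026],
  [0,-0.027,-0.0003,0.0463,0.001,0,0],
  [0,0,0,0,0,0,0],
  [-1,0,0,0,0,0,0],
  [-1,0,0,0,0,0,0],
  [-1,0,0,0,0,0,0],
  [-1,0,0,0,0,0,0],
])

```text
clock: 19.48
eef_pos: [479.8, -185.9, 229.8]
tool_rot: [-3.138, -0.524, -1.523]
force: [-0.4, 1.0, 7.3]
width: 8.0
gripper_force: 60.6
```

```bash
timeout 100 python3 - <<'E'
from rows import *
delta(*tool(RB,KEYS["l"],30,True))
p,R,s=pose(); up=p+[0,0,75]
rowsto([(up,R),tool(LK,KH,30,True,back=100),tool(LK,KH,30,True,back=62),tool(LK,KH,30,True),tool(LK,KH,30,True,turn=40),tool(LK,KH,30,True,turn=85)])
E
```

```text
p [ 479.8 -185.9  229.8] q [ 0.82  1.05 -1.13  2.1   1.54  1.42  2.02] F [-0.4  1.   7.3] T [ 0.17  0.11 -0.1 ] w 8.0
shift/500 [-0.0019  0.0014  0.0049] mm [-0.9  0.7  2.5]
turn/2 [-0.0018 -0.0003  0.0002]
p [ 479.8 -185.9  229.8] q [ 0.82  1.05 -1.13  2.1   1.54  1.42  2.02] F [-0.4  1.   7.3] w 8.0 t 19.5
  pred q [ 0.86  0.92 -1.21  2.06  1.41  1.44  2.14] err 0.0 0.0 n 2 vmax 0.56
  pred q [-0.12  0.91 -1.17  2.35  1.34  1.65  0.69] err 0.0 0.0 n 9 vmax 1.42
  pred q [-0.11  0.98 -1.12  2.32  1.43  1.65  0.69] err 0.0 0.0 n 1 vmax 0.71
  pred q [-0.09  1.09 -1.04  2.26  1.56  1.65  0.72] err 0.0 0.0 n 2 vmax 0.56
  pred q [ 0.16  1.04 -1.19  2.12  1.39  1.45  0.46] err 0.0 0.0 n 5 vmax 0.43
  pred q [ 0.44  0.99 -1.25  2.11  1.28  1.08  0.09] err 0.0 0.0 n 6 vmax 0.58
[[-1, 0.0375, -0.0002, -0.0649, 0.0, 0.0, 0.0], [-1, 0.0375, -0.0002, -0.0649, 0.0, 0.0, 0.0], [-1, -0.0715, 0.0228, -0.0391, 0.0267, 0.0016, 0.0212], [-1, -0.0704, 0.0237, -0.0405, 0.0267, 0.0016, 0.0212], [-1, -0.0692, 0.0244, -0.042, 0.0267, 0.0016, 0.0212], [-1, -0.0681, 0.0251, -0.0436, 0.0267, 0.0016, 0.0212]
[... 302 characters left out ...]
.0658, 0.0, 0.0, 0.0], [-1, -0.031, -0.0, 0.0537, 0.0, 0.0, 0.0], [-1, -0.031, -0.0, 0.0537, 0.0, 0.0, 0.0], [-1, 0.0063, -0.0199, 0.0036, -0.0349, -0.0, 0.0605], [-1, 0.0038, -0.0207, 0.0022, -0.0349, -0.0, 0.0605], [-1, 0.0013, -0.0212, 0.0007, -0.0349, -0.0, 0.0605], [-1, -0.0013, -0.0212, -0.0007, -0.0349, -0.0, 0.0605], [-1, -0.0038, -0.0207, -0.0022, -0.0349, -0.0, 0.0605], [-1, 0.0066, -0.0183, 0.0038, -0.0327, 0.0, 0.0567]]
[[-1, 0.0044, -0.0191, 0.0026, -0.0327, 0.0, 0.0567], [-1, 0.0022, -0.0196, 0.0013, -0.0327, 0.0, 0.0567], [-1, -0.0, -0.0198, 0.0, -0.0327, 0.0, 0.0567], [-1, -0.0022, -0.0196, -0.0013, -0.0327, 0.0, 0.0567], [-1, -0.0044, -0.0191, -0.0026, -0.0327, 0.0, 0.0567]]
```

```bash
cat >> rows.py <<'E'
def grab(o,fn="off.npy"):
    p,R,s=pose();off=R.T@(np.asarray(o)-p);np.save(fn,off);print("off",off.round(1));return off
def held(off,Rk,o,th=30,half=True,turn=0,back=0,dx=0,dy=0):
    """TCP pose putting the held key's origin at o (backed out, shifted dx along key x, dy along the pinch)"""
    _,R=tool(Rk,o,th,half,turn=turn);R0=Rk@Ro.from_euler("z",turn,degrees=True).as_matrix()
    return np.asarray(o)-Rk[:,2]*back+Rk[:,0]*dx+Rk[:,1]*dy-R@off,R
E
timeout 100 python3 - <<'E'
from rows import *
p,R,s=pose();off=grab([p[0]*0+482.8+0.4,-263.8,64])
rowsto([(p+[0,0,75],R),held(off,LK,KH,back=85)])
E
```

```text
off [-15.5   0.9 182.6]
p [ 479.8 -185.9  229.8] q [ 0.82  1.05 -1.13  2.1   1.54  1.42  2.02] F [-0.4  1.   7.3] w 8.0 t 19.5
  pred q [ 0.86  0.92 -1.21  2.06  1.41  1.44  2.14] err 0.0 0.0 n 2 vmax 0.56
  pred q [-0.11  0.94 -1.17  2.34  1.37  1.66  0.69] err 0.0 0.0 n 9 vmax 1.42
[[-1, 0.0375, -0.0002, -0.0649, 0.0, 0.0, 0.0], [-1, 0.0375, -0.0002, -0.0649, 0.0, 0.0, 0.0], [-1, -0.0725, 0.0211, -0.0372, 0.0267, 0.0016, 0.0212], [-1, -0.0715, 0.0221, -0.0385, 0.0267, 0.0016, 0.0212], [-1, -0.0704, 0.023, -0.04, 0.0267, 0.0016, 0.0212], [-1, -0.0693, 0.0238, -0.0414, 0.0267, 0.0016, 0.0212], [-1, -0.0681, 0.0244, -0.0429, 0.0267, 0.0016, 0.0212], [-1, -0.0669, 0.025, -0.0445, 0.0267, 0.0016, 0.0212], [-1, -0.0657, 0.0254, -0.046, 0.0267, 0.0016, 0.0212], [-1, -0.0645, 0.0256, -0.0476, 0.0267, 0.0016, 0.0212]]
[[-1, -0.0633, 0.0258, -0.0492, 0.0267, 0.0016, 0.0212]]
```

Emit:
jog_arm([
  [-1,0.0375,0,-0.065,0,0,0],
  [-1,0.0375,0,-0.065,0,0,0],
  [-1,-0.0725,0.0211,-0.0372,0.0267,0.0016,0.0212],
  [-1,-0.0715,0.0221,-0.0385,0.0267,0.0016,0.0212],
  [-1,-0.0704,0.023,-0.04,0.0267,0.0016,0.0212],
  [-1,-0.0693,0.0238,-0.0414,0.0267,0.0016,0.0212],
  [-1,-0.0681,0.0244,-0.0429,0.0267,0.0016,0.0212],
  [-1,-0.0669,0.025,-0.0445,0.0267,0.0016,0.0212],
  [-1,-0.0657,0.0254,-0.046,0.0267,0.0016,0.0212],
  [-1,-0.0645,0.0256,-0.0476,0.0267,0.0016,0.0212],
])

```text
clock: 20.72
eef_pos: [378.8, 136.2, 287.5]
tool_rot: [-2.532, -0.444, -1.896]
force: [0.6, 0.4, -1.3]
width: 8.0
gripper_force: 59.7
```

Emit:
jog_arm([
  [-1,-0.0633,0.0258,-0.0492,0.0267,0.0016,0.0212],
  [-1,0,0,0,0,0,0],
  [-1,0,0,0,0,0,0],
])

```text
clock: 21.1
eef_pos: [366.7, 174.9, 285.4]
tool_rot: [-2.464, -0.423, -1.933]
force: [-0.9, -0.5, -1.3]
width: 8.2
gripper_force: 59.8
```

```bash
timeout 100 python3 - <<'E'
from rows import *
off=np.load("off.npy");off[1]=0;np.save("off.npy",off)
rowsto([held(off,LK,KH,back=66)],dp=25)
E
```

```text
p [366.7 174.9 285.4] q [-0.12  0.91 -1.13  2.34  1.37  1.61  0.7 ] F [-0.9 -0.5 -1.3] w 8.2 t 21.1
  pred q [-0.12  0.95 -1.1   2.33  1.41  1.62  0.7 ] err 0.0 0.0 n 1 vmax 0.35
[[-1, -0.0192, 0.0002, 0.0323, 0.0012, -0.0001, 0.0008]]
```

Emit:
jog_arm([
  [-1,-0.0192,0.0002,0.0323,0.0012,0,0.0008],
  [-1,0,0,0,0,0,0],
])

```text
clock: 21.35
eef_pos: [378.0, 173.2, 269.5]
tool_rot: [-2.462, -0.423, -1.938]
force: [-0.4, -0.2, -0.6]
width: 8.2
gripper_force: 59.8
```

```bash
timeout 100 python3 - <<'E'
from rows import *
from cell import get_image
off=np.load("off.npy");delta(*held(off,LK,KH,back=66))
p,R,s=pose();O=p+R@off;n=-LK[:,2];print("origin",O.round(1),"rel x,y,back",(LK.T@(O-KH)).round(1));
o=[]
for c in("side","top"):
    d=get_image(c);T=O-n*56;u0,v0=proj(d,KH).astype(int)
    print(c,"tip",(proj(d,T)-[u0-20,v0-25]).round(1)*10+5,"bit?",(proj(d,O-n*40+LK[:,0]*16)-[u0-20,v0-25]).round(1)*10+5,"KH",(proj(d,KH)-[u0-20,v0-25]).round(1)*10+5,"slotend",(proj(d,KH+LK[:,0]*22.5)-[u0-20,v0-25]).round(1)*10+5)
    o.append(cv2.resize(d["pixels"][v0-25:v0+25,u0-20:u0+20],None,fx=10,fy=10,interpolation=cv2.INTER_CUBIC))
cv2.imwrite("pics/i3.png",np.hstack(o)[:,:,::-1])
E
```

```text
p [378.  173.2 269.5] q [-0.12  0.95 -1.1   2.33  1.41  1.62  0.7 ] F [-0.4 -0.2 -0.6] T [0.64 0.67 0.03] w 8.2
shift/500 [-0.0018  0.0006 -0.0028] mm [-0.9  0.3 -1.4]
turn/2 [ 0.001  -0.0017 -0.0011]
origin [469.2  90.7 133.6] rel x,y,back [ -2.   -0.  -65.5]
side tip [194. 240.] bit? [143. 180.] KH [211. 257.] slotend [185. 219.]
top tip [206. 263.] bit? [140. 257.] KH [207. 263.] slotend [135. 255.]
```

View pics/i3.png

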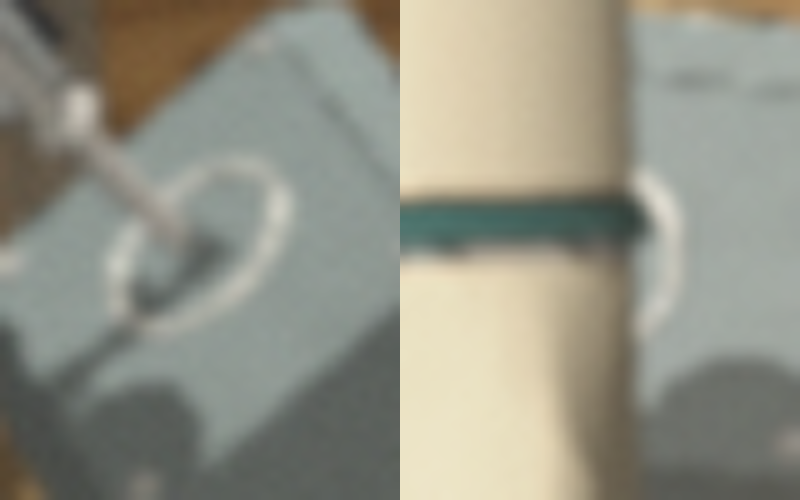

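```bash
timeout 100 python3 - <<'E'
from rows import *
off=np.load("off.npy")
rowsto([held(off,LK,KH,back=64),held(off,LK,KH,back=40)],dp=12)
E
```

```text
p [377.5 173.8 270.2] q [-0.12  0.95 -1.1   2.33  1.41  1.62  0.7 ] F [ 0.   0.3 -1.3] w 8.1 t 21.4
  pred q [-0.12  0.95 -1.1   2.33  1.42  1.62  0.7 ] err 0.0 0.0 n 1 vmax 0.04
  pred q [-0.12  1.   -1.07  2.31  1.47  1.62  0.7 ] err 0.0 0.0 n 2 vmax 0.22
[[-1, -0.0036, 0.0007, 0.0027, 0.0004, -0.0009, -0.001], [-1, -0.012, 0.0, 0.0208, 0.0, 0.0, 0.0], [-1, -0.012, 0.0, 0.0208, 0.0, 0.0, 0.0]]
```

Emit:
jog_arm([
  [-1,-0.0036,0.0007,0.0027,0.0004,-0.0009,-0.001],
  [-1,-0.006,0,0.0104,0,0,0],
  [-1,-0.006,0,0.0104,0,0,0],
  [-1,-0.006,0,0.0104,0,0,0],
  [-1,-0.006,0,0.0104,0,0,0],
  [-1,0,0,0,0,0,0],
])

```text
clock: 22.2
eef_pos: [392.3, 175.0, 248.0]
tool_rot: [-2.462, -0.422, -1.933]
force: [0.5, -0.1, -1.1]
width: 7.9
gripper_force: 59.8
```

```bash
cat >> rows.py <<'E'
def where(off):
    p,R,s=pose();O=p+R@off;print("rel(x,y,in)",(LK.T@(O-KH)).round(1),"F lock",(LK.T@s["force"]).round(1),"T",s["torque"].round(2),"t",round(s["clock"],1))
E
timeout 100 python3 - <<'E'
from rows import *
off=np.load("off.npy");where(off);rowsto([held(off,LK,KH,back=0)],dp=10)
E
```

```text
rel(x,y,in) [  1.2  -0.3 -39.4] F lock [-0.  -0.2  1.2] T [ 0.68  0.63 -0.05] t 22.2
p [392.3 175.  248. ] q [-0.12  1.   -1.07  2.3   1.47  1.62  0.7 ] F [ 0.5 -0.1 -1.1] w 7.9 t 22.2
  pred q [-0.1   1.07 -1.02  2.27  1.56  1.62  0.71] err 0.0 0.0 n 4 vmax 0.17
[[-1, -0.0094, -0.0002, 0.0174, -0.0001, 0.0001, 0.0001], [-1, -0.0094, -0.0002, 0.0174, -0.0001, 0.0001, 0.0001], [-1, -0.0094, -0.0002, 0.0174, -0.0001, 0.0001, 0.0001], [-1, -0.0094, -0.0002, 0.0174, -0.0001, 0.0001, 0.0001]]
```

Emit:
jog_arm([
  [-1,-0.0094,0,0.0174,0,0,0],
  [-1,-0.0094,0,0.0174,0,0,0],
  [-1,-0.0094,0,0.0174,0,0,0],
  [-1,-0.0094,0,0.0174,0,0,0],
  [-1,0,0,0,0,0,0],
])

```text
clock: 22.82
eef_pos: [415.0, 173.1, 215.6]
tool_rot: [-2.462, -0.422, -1.932]
force: [-0.2, 1.0, -0.7]
width: 7.8
gripper_force: 59.8
```

```bash
timeout 100 python3 - <<'E'
from rows import *
off=np.load("off.npy");where(off);rowsto([held(off,LK,KH,back=0)],dp=10)
E
```

```text
rel(x,y,in) [ 0.4 -0.2  0.2] F lock [ 1.  -0.6  0.4] T [ 0.71  0.66 -0.02] t 22.8
p [415.  173.1 215.6] q [-0.1   1.07 -1.02  2.27  1.56  1.62  0.71] F [-0.2  1.  -0.7] w 7.8 t 22.8
  pred q [-0.1   1.07 -1.02  2.27  1.56  1.62  0.71] err 0.0 0.0 n 1 vmax 0.02
[[-1, 0.0003, -0.0007, -0.0001, -0.0003, 0.0007, 0.0005]]
```

Emit:
jog_arm([
  [-1,-0.002,0,0.0035,0,0,0],
  [-1,-0.001,0,0.0018,0,0,0],
  [-1,0,0,0,0,0,0],
])

```text
clock: 23.2
eef_pos: [415.1, 173.2, 215.2]
tool_rot: [-2.461, -0.424, -1.931]
force: [-15.3, 3.8, 17.2]
width: 8.3
gripper_force: 63.4
```

```bash
timeout 100 python3 - <<'E'
from rows import *
off=np.load("off.npy");where(off);p,R,s=pose()
def turned(p,R,a,ax0=None,step=7):
    # rows turning the held key about the lock axis through the key's measured axis line
    O=p+R@off; A=LK[:,2];g=[]
    for k in range(1,int(round(a/step))+1):
        Q=Ro.from_rotvec(A*np.radians(step*k)).as_matrix();g.append((O+Q@(p-O),Q@R))
    return g
rowsto(turned(p,R,84))
E
```

```text
rel(x,y,in) [ 0.3 -0.2  0.6] F lock [  3.1  -2.8 -23. ] T [-0.64  0.96 -1.17] t 23.2
p [415.1 173.2 215.2] q [-0.1   1.07 -1.02  2.27  1.56  1.62  0.72] F [-15.3   3.8  17.2] w 8.3 t 23.2
  pred q [-0.07  1.06 -1.04  2.23  1.52  1.59  0.68] err 0.0 0.0 n 1 vmax 0.32
  pred q [-0.02  1.04 -1.07  2.2   1.49  1.56  0.63] err 0.0 0.0 n 1 vmax 0.33
  pred q [ 0.02  1.04 -1.1   2.18  1.46  1.52  0.59] err 0.0 0.0 n 1 vmax 0.34
  pred q [ 0.06  1.03 -1.12  2.16  1.43  1.49  0.55] err 0.0 0.0 n 1 vmax 0.36
  pred q [ 0.11  1.02 -1.15  2.14  1.4   1.45  0.5 ] err 0.0 0.0 n 1 vmax 0.37
  pred q [ 0.16  1.02 -1.17  2.12  1.37  1.41  0.45] err 0.0 0.0 n 1 vmax 0.39
  pred q [ 0.2   1.01 -1.19  2.11  1.35  1.37  0.4 ] err 0.0 0.0 n 1 vmax 0.42
  pred q [ 0.25  1.01 -1.21  2.1   1.33  1.33  0.35] err 0.0 0.0 n 1 vmax 0.44
  pred q [ 0.3   1.01 -1.24  2.1   1.32  1.28  0.29] err 0.0 0.0 n 1 vmax 0.46
  pred q [ 0.35  1.   -1.24  2.1   1.3   1.22  0.23] err 0.0 0.0 n 1 vmax 0.51
  pred q [ 0.39  0.99 -1.24  2.1   1.28  1.15  0.17] err 0.0 0.0 n 1 vmax 0.53
  pred q [ 0.43  0.99 -1.25  2.11  1.27  1.09  0.1 ] err 0.0 0.0 n 1 vmax 0.54
[[-1, 0.001, -0.0189, 0.0006, -0.0305, -0.0, 0.0529], [-1, 0.001, -0.0189, 0.0006, -0.0305, -0.0, 0.0529], [-1, 0.001, -0.0189, 0.0006, -0.0305, -0.0, 0.0529], [-1, 0.001, -0.0189, 0.0006, -0.0305, -0.0, 0.0529], [-1, 0.001, -0.0189, 0.0006, -0.0305, -0.0, 0.0529], [-1, 0.001, -0.0189, 0.0006, -0.0305, -0.0, 0.0529], [-1, 0.001, -0.0189, 0.0006, -0.0305, -0.0, 0.0529], [-1, 0.001, -0.0189, 0.0006, -0.0305, -0.0, 0.0529], [-1, 0.001, -0.0189, 0.0006, -0.0305, -0.0, 0.0529], [-1, 0.001, -0.0189, 0.0006, -0.0305, -0.0, 0.0529]]
[[-1, 0.001, -0.0189, 0.0006, -0.0305, -0.0, 0.0529], [-1, 0.001, -0.0189, 0.0006, -0.0305, -0.0, 0.0529]]
```

Emit:
jog_arm([
  [-1,0.0015,0,-0.0026,0,0,0],
  [-1,0.001,-0.0189,0.0006,-0.0305,0,0.0529],
  [-1,0.001,-0.0189,0.0006,-0.0305,0,0.0529],
  [-1,0,0,0,0,0,0],
])

```text
clock: 23.7
eef_pos: [430.9, 169.7, 226.5]
tool_rot: [-2.521, -0.292, -2.114]
force: [-5.5, 1.2, 7.2]
width: 7.8
gripper_force: 61.2
```

```bash
cat >> rows.py <<'E'
def turnstate(off):
    where(off);p,R,s=pose();O=p+R@off
    X=-(LK.T@R)[:,1] # tool y in lock frame (half grip): [sin turn.. ]
    print("turn deg",np.degrees(np.arctan2(-X[0],X[1])).round(1),"moment about lock axis through key",round(float((s["torque"]+np.cross((p-O)/1000,s["force"]))@LK[:,2]),2),"w",round(s["width"],1))
E
timeout 100 python3 - <<'E'
from rows import *
turnstate(np.load("off.npy"))
E
```

```text
rel(x,y,in) [-0.2  0.4  0.4] F lock [ 1.  -0.4 -9.1] T [-0.01  0.75 -0.43] t 23.7
turn deg 14.0 moment about lock axis through key 0.28 w 7.8
```

Emit:
jog_arm([
  [-1,0.001,-0.0189,0.0006,-0.0305,0,0.0529],
  [-1,0,0,0,0,0,0],
])

```text
clock: 23.95
eef_pos: [437.9, 166.6, 231.5]
tool_rot: [-2.559, -0.233, -2.204]
force: [-5.6, 1.0, 6.4]
width: 7.9
gripper_force: 61.2
```

```bash
timeout 100 python3 - <<'E'
from rows import *
turnstate(np.load("off.npy"))
E
```

```text
rel(x,y,in) [-0.2 -0.   0.4] F lock [ 0.8 -0.9 -8.4] T [ 0.01  0.92 -0.5 ] t 23.9
turn deg 21.0 moment about lock axis through key 0.3 w 7.9
```

Emit:
jog_arm([
  [-1,0.001,-0.0189,0.0006,-0.0305,0,0.0529],
  [-1,0,0,0,0,0,0],
])

```text
clock: 24.2
eef_pos: [444.8, 162.3, 236.5]
tool_rot: [-2.602, -0.177, -2.295]
force: [-5.4, 1.3, 7.4]
width: 8.1
gripper_force: 61.1
```

```bash
timeout 100 python3 - <<'E'
from rows import *
turnstate(np.load("off.npy"))
E
```

```text
rel(x,y,in) [-0.2 -0.1  0.5] F lock [ 1.1 -0.2 -9.2] T [-0.    0.91 -0.39] t 24.2
turn deg 28.0 moment about lock axis through key 0.24 w 8.1
```

Emit:
jog_arm([
  [-1,0.001,-0.0189,0.0006,-0.0305,0,0.0529],
  [-1,0.001,-0.0189,0.0006,-0.0305,0,0.0529],
  [-1,0.001,-0.0189,0.0006,-0.0305,0,0.0529],
  [-1,0.001,-0.0189,0.0006,-0.0305,0,0.0529],
  [-1,0.001,-0.0189,0.0006,-0.0305,0,0.0529],
  [-1,0.001,-0.0189,0.0006,-0.0305,0,0.0529],
  [-1,0,0,0,0,0,0],
])

```text
clock: 25.08
eef_pos: [472.9, 119.0, 257.5]
tool_rot: [-2.944, 0.059, -2.884]
force: [-3.5, -0.3, 9.0]
width: 8.1
gripper_force: 61.3
```

```bash
timeout 100 python3 - <<'E'
from rows import *
turnstate(np.load("off.npy"))
E
```

```text
rel(x,y,in) [-0.1  0.1  0.5] F lock [-0.5  2.3 -9.4] T [-0.07  0.69 -0.13] t 25.1
turn deg 70.0 moment about lock axis through key 0.14 w 8.1
```

Emit:
jog_arm([
  [-1,0.0004,-0.0081,0.0003,-0.0131,0,0.0227],
  [-1,0.0004,-0.0081,0.0003,-0.0131,0,0.0227],
  [-1,0,0,0,0,0,0],
])

```text
clock: 25.45
eef_pos: [474.2, 111.4, 258.7]
tool_rot: [-3.001, 0.074, -2.972]
force: [-3.5, -0.0, 10.0]
width: 7.9
gripper_force: 61.5
```

```bash
timeout 100 python3 - <<'E'
from rows import *
turnstate(np.load("off.npy"))
E
```

```text
rel(x,y,in) [-0.  -0.1  0.5] F lock [ -0.2   2.9 -10.2] T [-0.23  0.65 -0.11] t 25.4
turn deg 75.9 moment about lock axis through key 0.01 w 7.9
```

Emit:
jog_arm([
  [-1,0.0004,-0.0081,0.0003,-0.0131,0,0.0227],
  [-1,0.0003,-0.0054,0.0002,-0.0087,0,0.0151],
  [-1,0,0,0,0,0,0],
])

```text
clock: 25.82
eef_pos: [474.9, 104.8, 259.4]
tool_rot: [-3.05, 0.083, -3.046]
force: [-3.9, -1.2, 12.3]
width: 8.2
gripper_force: 61.8
```

```bash
timeout 100 python3 - <<'E'
from rows import *
turnstate(np.load("off.npy"))
E
```

```text
rel(x,y,in) [-0.  -0.1  0.5] F lock [ -1.4   3.9 -12.3] T [-0.37  0.58  0.02] t 25.8
turn deg 80.9 moment about lock axis through key -0.09 w 8.2
```

Emit:
jog_arm([
  [0,0,0,0,0,0,0],
  [0,0,0,0,0,0,0],
  [0,0,0,0,0,0,0],
  [0,0,0,-0.05,0,0,0],
  [0,0,0,-0.1,0,0,0],
  [0,0,0,-0.1,0,0,0],
  [0,-0.1,0,0,0,0,0],
  [0,0,0,0,0,0,0],
])

```text
clock: 26.82
eef_pos: [516.2, 119.7, 387.4]
tool_rot: [-3.052, 0.086, -3.05]
force: [-0.6, -0.8, -0.2]
width: 42.8
gripper_force: 0.0
```

```bash
timeout 100 python3 - <<'E'
from rows import *
from cell import get_image
o=[]
for c in("side","top"):
    d=get_image(c);u0,v0=proj(d,KH).astype(int);P=cloud(d)[v0-30:v0+20,u0-20:u0+25].reshape(-1,3)
    h=(KH-P)@LK[:,2];b=P[(h>16)&(h<46)&(np.linalg.norm((P-KH)-np.outer((P-KH)@LK[:,2],LK[:,2]),axis=1)<25)]
    print(c,len(b))
    if len(b)>5:
        X=(b-b.mean(0))@LK[:,:2];w,V=np.linalg.eigh(X.T@X);print("bow centre in lock",(LK.T@(b.mean(0)-KH)).round(1),"top",h[(h<60)].max().round(1),"long axis deg (0=left)",np.degrees(np.arctan2(V[1,1],V[0,1])).round(0),np.sqrt(w/len(b)).round(1))
    o.append(cv2.resize(d["pixels"][v0-35:v0+25,u0-20:u0+20],None,fx=9,fy=9,interpolation=cv2.INTER_CUBIC))
cv2.imwrite("pics/end.png",np.hstack(o)[:,:,::-1])
E
```

```text
side 104
bow centre in lock [ -2.2  -5.8 -31.7] top 44.5 long axis deg (0=left) 80.0 [2. 9.]
top 19
bow centre in lock [  1.4   2.6 -40.2] top 47.2 long axis deg (0=left) 101.0 [2.3 5.1]
```

View pics/end.png

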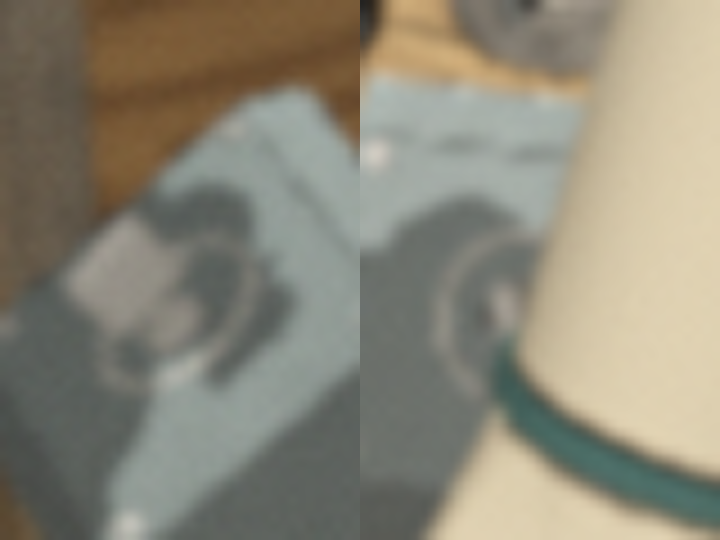

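The side crop shows the key with its collar on the face at (175,320) and the bow at (125,265). The depth data put the bow's top 44 mm above the face, with its long axis turned about 80°. The gripper is clear and the other two keys were never moved.

```bash
python3 -c "
from cell import *
print(finish_job())"
```

```text
the job is handed in; nothing more can be done
None
```

The first key I tried, the one at the block's +y (left) end, turned the switch: it is fully home, turned about 76–80° clockwise to its stop and left there, the other two keys still stand in the block, and the job is handed in, though no verdict came back.

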